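# Load and start the bench marking fixture

## Robot

A 7-joint arm with a two-finger parallel gripper is mounted at the origin on the work surface. World frame = base frame: x ahead of the robot, y to its left, z up, the work surface at z = 0. Lengths are in m, angles in rad, forces in N, time in s.
With the tool pointing down it reaches from about 0.425 to 0.95 m from the base axis. Payload 4.7 kg.
Tool frame: the origin (TCP) lies on the centre line of the jaws, within the pads' length; the fingertips stand env.tip_extent ahead of it and the grasp point (between the pads) lies 2 mm behind it (env.tip_extent is the distance from the TCP to the fingertips, in m); z points along the fingers, y is the direction in which the jaws open and shut (so a half turn about z gives the same grasp; the last joint's range is limited). The gripper opens to 87 mm and grips with 3 to 60 N. Pads are 19 mm wide; open, the fingers measure 117 mm over their backs; the gripper's body (75 mm by 190 mm) begins 51 mm behind the grasp point.
Start: joints at [1.18, 0.469, -0.049, 1.532, 0.024, 1.141, -0.082], TCP at [0.239, -0.631, 0.24] pointing down, gripper open.
Joint ranges: [-2.59, 2.59], [-0.33, 1.99], [-1.39, 1.29], [0.1, 2.45], [-1.04, 4.18], [0.21, 1.99], [-2.66, 2.66]. Speed limits (rad/s): [2.57, 2.57, 3.14, 3.14, 3.14, 3.14, 3.14].

## Interface

Orientations are given as a unit quaternion [x, y, z, w].
In Python, from workcell import telemetry, vision, env gives the robot as it stands.
- The arm moves only by the tool carry_out, never from a script. Its argument "rows" is a list of rows, each an object with "twist": the turn, a rotation vector about the tool's x, y, z in rad, a list of three; "delta_pos": the shift along the tool's x, y, z in m, a list of three; "claw": the opening, from -1 (shut) to 1 (fully open). In form: [{"twist": [ax, ay, az], "delta_pos": [x, y, z], "claw": claw}, ...]. A call has 1 to 8 rows; each row shifts and turns the commanded pose from where the row before left it, along the tool's axes as they then stand; what a row does not reach is not made up. A row lasts 1/8 s, in which the tool goes at most 62.5 mm and 10.7 degrees, less where a joint would pass 70% of its speed; a pose out of reach is approached as far as the arm can. A call is refused whole if a number of a shift passes 0.0625 or a number of a turn 0.188, either way. A call with a gripper value outside its range is refused whole. The fingers move at their own pace and stop on an object; "squeeze" is the grip in N (left out, the last holds). Time passes only in rows, so rows that do not move let the fingers close. It gives the time, the measured TCP pose, the force and the opening at its end, in the units of the state.
- telemetry.sense(): the state, without advancing time (a new reading comes with each control period).
- vision.grab_frame(name): name is "side" or "top" or "wrist"; returns the picture (384x512x3 uint8, red, green, blue); there is no depth.
- vision.camera_params(name): a dict with "intrinsics" (3x3 intrinsics, pixels), "distortion" ([k1, k2, p1, p2, k3] as OpenCV has them; the pictures are not rectified), "origin" and "rotation" of the camera in the world; the wrist camera has in their place "mount" (4x4, takes a point from camera to tool coordinates, whose origin is the TCP and whose axes are the flange's). Camera axes: x right, y down, z forward; pixel columns grow to the right and rows downward; lengths in m; the calibration is good to about 2 mm. A picture is of the moment at which its call begins: read the wrist's pose just before it. camera_params takes no time and is no camera call.
- env.hand_in(): hands the job in, once; it reports no verdict.
The state is a dict: "t": time; "joint_pos": joint angles; "dq": joint speeds; "tau": joint torques, N m; "eef_pos": TCP position; "eef_rot": TCP orientation; "contact_force": force on the tool from outside, world axes, zero at the start; "moment": the same for the moment, N m; "opening": finger opening in m.
Only numpy, scipy, OpenCV 4.12 (cv2) and the standard library are available. Lean on these libraries where they do the work, as an engineer would, in place of code of your own. Each camera call takes 0.05 s, during which the arm holds its last target.

## Task

Get the marking fixture ready and start it: stand every brass flanged bushing flange-down in a nest of its own, then slide the aluminium mask plate in over them, tongue under the hold-down bar, until its two holes drop over the locating pins and it lies flat on the rails. Then seat the marking head fully down on its two alignment pegs and, with everything in place, press the start button on the control box fully in and let it go. Leave the other things on the bench where they are.

Things in the scene. Friction and masses are not known exactly. Their poses are not given: they have to be found in the camera images.
- bushing1_mid (a point): Flanged brass bushing, loose, standing on its flange: flange 29 mm across and 5 mm thick below, solid boss 20 mm across above it, 26 mm tall over all, 70 g. The point is on its axis, half-way up (13 mm above its underside); z is up its axis. 3 or 4 bushings are there (absent ones read None).
- bushing2_mid (a point): Flanged brass bushing, loose, standing on its flange: flange 29 mm across and 5 mm thick below, solid boss 20 mm across above it, 26 mm tall over all, 70 g. The point is on its axis, half-way up (13 mm above its underside); z is up its axis. 3 or 4 bushings are there (absent ones read None).
- bushing3_mid (a point): Flanged brass bushing, loose, standing on its flange: flange 29 mm across and 5 mm thick below, solid boss 20 mm across above it, 26 mm tall over all, 70 g. The point is on its axis, half-way up (13 mm above its underside); z is up its axis. 3 or 4 bushings are there (absent ones read None).
- bushing4_mid (a point): Flanged brass bushing, loose, standing on its flange: flange 29 mm across and 5 mm thick below, solid boss 20 mm across above it, 26 mm tall over all, 70 g. The point is on its axis, half-way up (13 mm above its underside); z is up its axis. 3 or 4 bushings are there (absent ones read None).
- nest1 (a point): Nest 1 of 4 of the marking fixture: a round recess 33.5 mm across and 5 mm deep in a grey plastic strip. The point is the centre of its floor, 8 mm above the bench; any bushing fits any nest, with its flange down, its centre point then 13 mm above this one. The four nests lie in a row along the fixture's y axis, 38 mm apart; axes are the fixture's.
- nest2 (a point): Nest 2 of 4 of the marking fixture: a round recess 33.5 mm across and 5 mm deep in a grey plastic strip. The point is the centre of its floor, 8 mm above the bench; any bushing fits any nest, with its flange down, its centre point then 13 mm above this one. The four nests lie in a row along the fixture's y axis, 38 mm apart; axes are the fixture's.
- nest3 (a point): Nest 3 of 4 of the marking fixture: a round recess 33.5 mm across and 5 mm deep in a grey plastic strip. The point is the centre of its floor, 8 mm above the bench; any bushing fits any nest, with its flange down, its centre point then 13 mm above this one. The four nests lie in a row along the fixture's y axis, 38 mm apart; axes are the fixture's.
- nest4 (a point): Nest 4 of 4 of the marking fixture: a round recess 33.5 mm across and 5 mm deep in a grey plastic strip. The point is the centre of its floor, 8 mm above the bench; any bushing fits any nest, with its flange down, its centre point then 13 mm above this one. The four nests lie in a row along the fixture's y axis, 38 mm apart; axes are the fixture's.
- pins_mid (a point): Fixed marking fixture: point half-way between its two locating pins, level with the tops of its two aluminium rails, 38 mm above the bench. Axes: x from its open side (robot side) to its hold-down bar, y along the nests, z up. Rails: 14 mm wide, at y = +-84, x -46 to +36 mm. On each rail at x = 0 a steel pin 8 mm across, tapering to 4 mm at the tip, stands 9 mm up.
- bar_mid (a point): Middle of the underside of the fixture's hold-down bar, which runs along y over x = 64 to 78 mm of the fixture, its underside 60 mm and its top 68 mm above the bench; its posts' inner faces are 76 mm apart. The fixture's base, 8 mm thick, reaches x -52 to +82, y +-125 mm. Axes are the fixture's.
- pegs_mid (a point): Fixture point half-way between the tops of the two outer steel shoulders on which the marking head stands, 38 mm above the bench (same place and axes as pins_mid). At y = +-111 mm, x = 0, an alignment peg 10 mm across, tapering to 4 mm at the tip, stands 28 mm up from each shoulder; shoulders 40 mm (x) by 26 mm (y).
- mask_datum (a point): Loose aluminium mask plate, 6 mm thick, 280 g, flat on the bench: point on its underside half-way between its two locating holes (11 mm across, at y = +-84 mm, x = 0). Axes: x towards its tongue, y along the holes, z up. Plate: x -46 to +36, y +-95 mm. Seated it lies on the rails, this point at pins_mid, its x along the fixture's x. Four black dots mark its windows.
- mask_grip (a point): Centre of the mask's black upright handle: a bar 10 mm thick in x, 70 mm long in y, 36 mm tall, standing on the plate across its rear (z 6 to 42 mm); the point is 38 mm behind the datum and 24 mm above the plate's underside. The flat tongue, 60 mm wide, continues the plate opposite, x = 36 to 72 mm from the datum; seated, its last 8 mm lie under the hold-down bar. Axes as mask_datum.
- head_datum (a point): Loose cordless marking head, about 650 g: a grey bridge 252 mm long (y), 40 mm wide (x), on two legs 32 mm tall, 36 x 28 mm; bridge top 60 mm above the feet. The point is half-way between the undersides of the legs; z up. A socket 13 mm across, 32 mm deep opens under each leg at y = +-111 mm, x = 0. Fits either way round. Seated, this point is at pegs_mid.
- head_grip (a point): Centre of the marking head's black upright grip, in the middle of its top: 14 mm thick in x, 80 mm long in y, 34 mm tall; 77 mm above head_datum, same axes.
- start_top (a point): Top centre of the round grey push button, 28 mm across, on top of a grey control box (80 x 70 x 45 mm) that is fixed to the bench; it is pressed straight down.
- start (a joint): Travel of the start button, m: 0 = out, 0.006 = fully down (5 N); it springs back out.
- wrench: Bystander, not part of the job: an open-ended wrench, 160 mm long. Origin at its underside, tool lying along its x.
- screwdriver: Bystander, not part of the job: a screwdriver, 200 mm long. Origin at its underside, tool lying along its x.
- washer: Bystander, not part of the job: a plain flat steel washer, 38 mm across with a 20 mm hole, 6 mm thick: not a bushing. Origin at its underside, on its centre.
- oil: Bystander, not part of the job: a blue plastic bottle, 150 mm tall, 56 mm across. Origin at its underside, on its centre.
- grease: Bystander, not part of the job: a pale metal can, 70 mm tall, 64 mm across. Origin at its underside, on its centre.
- tape: Bystander, not part of the job: a roll of grey tape lying flat, 90 mm across, 25 mm high. Origin at its underside, on its centre.
- clampblock: Bystander, not part of the job: a dark steel block 50 x 40 x 30 mm with a round steel stud on top, 60 mm tall over all. Origin at its underside, on its centre.

How it is judged:
By the outcome, as a careful person would: the job done as asked, in the order asked, and still so for the second after the job is handed in, with the robot touching nothing.
Of bushing1, bushing2, bushing3, bushing4 only 3 to 4 are there at a start; the rules pass over those that are not, and their reading is None.
At some moment in a run one of bushing1, bushing2, bushing3, bushing4 may be knocked a few centimetres aside while the robot is not near it.
Once in a run the grip may slacken for a moment while it holds something.
It also fails if it takes over 210 s, if anything falls off the work surface, if the arm or the gripper's body presses on something with over 40 N, if the wrist force passes 120 N, or if a joint passes its speed limit or range.

## Working session

There is one attempt and no reset: what is moved stays moved. The work goes in short steps, Python scripts to look and compute and a tool call to move; the robot and the scene stay as the last step left them, time stands still between calls to the robot, and variables do not carry over. Pictures are saved under pics/ and viewed, and the job is handed in when it is done.

Besides the shell and the picture viewer there is one more tool, called as name(argument=value, ...) on one line, values as JSON. carry_out: Moves the arm, as the interface text tells. Its arguments: {"type":"object","properties":{"rows":{"type":"array","items":{"type":"object","properties":{"twist":{"type":"array","items":{"type":"number"}},"delta_pos":{"type":"array","items":{"type":"number"}},"claw":{"type":"number"}}}},"squeeze":{"type":"number"}},"required":["rows"]}

```bash
ls; mkdir -p pics
python3 - <<'E'
from workcell import telemetry, vision, env
import cv2, numpy as np
s=telemetry.sense(); print(s, env.tip_extent)
for n in ("side","top","wrist"):
    im=vision.grab_frame(n); cv2.imwrite(f"pics/{n}0.png",im[:,:,::-1]); p=vision.camera_params(n); print(n,p)
E
```

```text
pics
{'t': 0.0, 'joint_pos': array([ 1.18011544,  0.46947094, -0.04859301,  1.53372084,  0.02414157,
        1.14101179, -0.08230144]), 'dq': array([ 0.00056229,  0.00084488,  0.00187735,  0.00018014,  0.00216791,
        0.00086583, -0.00068022]), 'tau': array([-3.67380344e-04, -5.07973015e+01, -7.98640447e-02, -2.36151767e+01,
       -6.11695717e-02,  3.80020612e-02,  1.78577948e-04]), 'eef_pos': array([ 0.23870056, -0.63075932,  0.23846814]), 'eef_rot': array([ 9.83679207e-01,  1.79928300e-01, -2.38083955e-04, -9.83546512e-04]), 'contact_force': array([-0.17438282,  0.53309308, -0.35792024]), 'moment': array([-0.02493217, -0.03046586,  0.00028753]), 'opening': 0.08667945379738766} 0.017
side {'intrinsics': array([[365.56470463,   0.        , 251.27116044],
       [  0.        , 365.56470463, 187.35149161],
       [  0.        ,   0.        ,   1.        ]]), 'distortion': array([-0.12039685,  0.        ,  0.        ,  0.        ,  0.        ]), 'origin': array([ 0.33384784, -0.6807908 ,  0.7649806 ]), 'rotation': array([ 0.89940312, -0.18467814,  0.06819462, -0.39027876])}
top {'i
[... 290 characters left out ...]
94241 ,  1.41378816]), 'rotation': array([ 0.71372147, -0.69808143,  0.04081977, -0.04022107])}
wrist {'intrinsics': array([[269.21746503,   0.        , 253.9135936 ],
       [  0.        , 269.21746503, 194.02470468],
       [  0.        ,   0.        ,   1.        ]]), 'distortion': array([-0.062322,  0.      ,  0.      ,  0.      ,  0.      ]), 'mount': array([[ 1.26039169e-03, -9.59247715e-01, -2.82563678e-01,
         7.75063581e-02],
       [ 9.99999154e-01,  1.11837803e-03,  6.63882394e-04,
         6.15594680e-05],
       [-3.20814661e-04, -2.82564275e-01,  9.59248314e-01,
        -1.44517220e-01],
       [ 0.00000000e+00,  0.00000000e+00,  0.00000000e+00,
         1.00000000e+00]])}
```

View pics/top0.png

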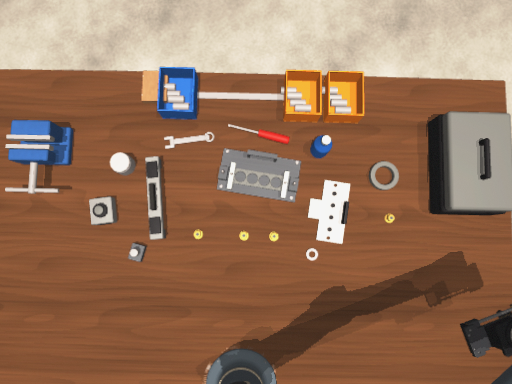

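View pics/side0.png

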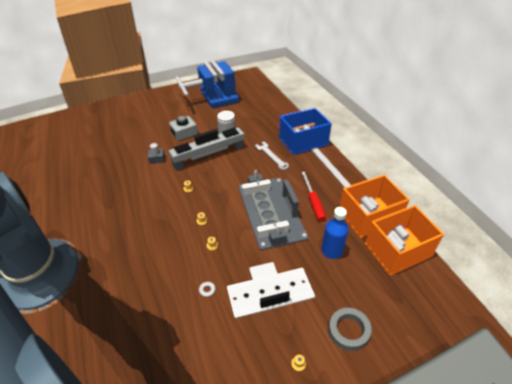

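View pics/wrist0.png

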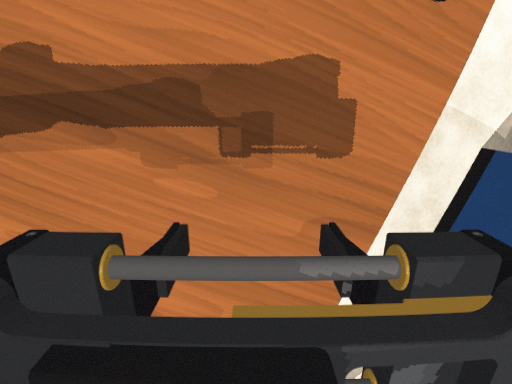

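```bash
cat > h.py <<'E'
from workcell import telemetry, vision, env
import cv2, numpy as np
from scipy.spatial.transform import Rotation as R
def cam(n, s=None):
    p=vision.camera_params(n); K=p['intrinsics']; d=p['distortion']
    if n=='wrist':
        T=np.eye(4); T[:3,:3]=R.from_quat(s['eef_rot']).as_matrix(); T[:3,3]=s['eef_pos']
        T=T@p['mount']; return K,d,T[:3,3],T[:3,:3]
    return K,d,np.array(p['origin']),R.from_quat(p['rotation']).as_matrix()
def ray(c,uv):
    K,d,o,Rm=c; q=cv2.undistortPoints(np.array([[uv]],float),K,d)[0,0]
    return o,Rm@np.array([q[0],q[1],1])
def cast(c,uv,z):
    o,v=ray(c,uv); return o+v*(z-o[2])/v[2]
def proj(c,P):
    K,d,o,Rm=c; r=cv2.Rodrigues(Rm.T)[0]; t=-Rm.T@o
    return cv2.projectPoints(np.array([P],float),r,t,K,d)[0][0,0]
def tri(c1,u1,c2,u2):
    o1,v1=ray(c1,u1);o2,v2=ray(c2,u2)
    A=np.stack([v1,-v2],1);x=np.linalg.lstsq(A,o2-o1,rcond=None)[0]
    a=o1+x[0]*v1;b=o2+x[1]*v2;return (a+b)/2,np.linalg.norm(a-b)
def yaw(s): M=R.from_quat(s['eef_rot']).as_matrix(); return np.arctan2(M[1,0],M[0,0])
def go(P,ph=None,s=None):
    """tool-frame shift & turn from measured pose to TCP P, yaw ph, tool straight down"""
    s=s or telemetry.sense(); M=R.from_quat(s['eef_rot']).as_matrix()
    d=M.T@(np.array(P)-s['eef_pos'])
    out=[d.round(4)]
    if ph is not None:
        G=np.array([[np.cos(ph),np.sin(ph),0],[np.sin(ph),-np.cos(ph),0],[0,0,-1]])
        out.append(R.from_matrix(M.T@G).as_rotvec().round(4))
    return out
def st():
    s=telemetry.sense(); print('t',round(s['t'],2),'pos',s['eef_pos'].round(4),'yaw',round(yaw(s),4),'F',s['contact_force'].round(1),'op',round(s['opening'],4)); return s
def grab(n,name,crop=None,k=1):
    s=telemetry.sense(); im=vision.grab_frame(n)[:,:,::-1].copy(); cv2.imwrite(f'pics/{name}_raw.png',im)
    v=im
    if crop: x0,y0,x1,y1=crop; v=im[y0:y1,x0:x1]
    if k!=1: v=cv2.resize(v,None,fx=k,fy=k,interpolation=cv2.INTER_CUBIC)
    cv2.imwrite(f'pics/{name}.png',v); return s,im
def brass(im,lo=20):
    h=cv2.cvtColor(im,cv2.COLOR_BGR2HSV); m=cv2.inRange(h,(20,110,90),(34,255,255))
    n,l,stt,cc=cv2.connectedComponentsWithStats(m); return [(cc[i].round(1),stt[i,4]) for i in range(1,n) if stt[i,4]>lo]
E
python3 - <<'E'
from h import *
im=cv2.imread('pics/top0.png'); v=im[100:280,85:410]
cv2.imwrite('pics/top0z.png',cv2.resize(v,None,fx=2.46,fy=2.46,interpolation=cv2.INTER_CUBIC))
print(brass(im)); print(brass(cv2.imread('pics/side0.png')))
c=cam('top')
for u in [(102,210),(137,252),(154,197),(315,208),(346,212),(260,175),(312,254)]: print(u,cast(c,u,0.04).round(3))
E
```

```text
[(array([339.,  71.]), np.int32(21)), (array([301.9,  88.1]), np.int32(233)), (array([342.3,  89.1]), np.int32(228)), (array([330.3, 106.1]), np.int32(42)), (array([288.9, 107.2]), np.int32(35)), (array([389.4, 218.9]), np.int32(47)), (array([198. , 234.1]), np.int32(61)), (array([243.5, 235.6]), np.int32(60)), (array([273.4, 236. ]), np.int32(65))]
[(array([210.7, 243.5]), np.int32(48)), (array([297.6, 362.9]), np.int32(116))]
(102, 210) [0.518 0.439 0.04 ]
(137, 252) [0.393 0.325 0.04 ]
(154, 197) [0.562 0.281 0.04 ]
(315, 208) [ 0.539 -0.214  0.04 ]
(346, 212) [ 0.528 -0.309  0.04 ]
(260, 175) [ 0.637 -0.044  0.04 ]
(312, 254) [ 0.399 -0.206  0.04 ]
```

View pics/top0z.png

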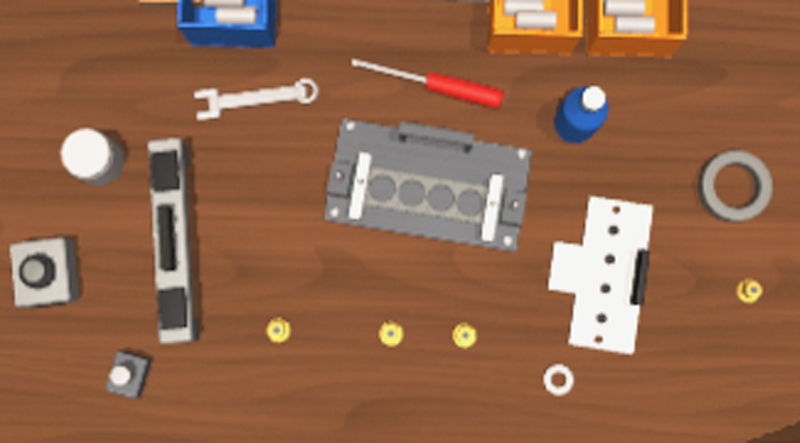

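Run:
```python
from h import *
c=cam('top');d=cam('side')
for u in [(389.4,218.0),(198,234.1),(243.5,235.6),(273.4,236)]: print(cast(c,u,0.015).round(4))
S=(297.6,362.9);print(cast(d,S,0.013)); print(cast(d,(210.7,243.5),.013),cast(d,(201,218),.013),cast(d,(187,186),.013))
P=cast(c,(389.4,218),.015); print(go([P[0],P[1],0.2],0.362))
v=cv2.imread('pics/side0.png')
cv2.imwrite('pics/sz.png',cv2.resize(v[170:384,140:380],None,fx=2.8,fy=2.8,interpolation=cv2.INTER_CUBIC))
```

```text
[ 0.5143 -0.4507  0.015 ]
[0.4515 0.1444 0.015 ]
[0.4501 0.0034 0.015 ]
[ 0.4509 -0.0892  0.015 ]
[ 0.51240457 -0.45481617  0.013     ]
[ 0.44813648 -0.09207773  0.013     ] [0.45115334 0.00350518 0.013     ] [0.45010147 0.14601438 0.013     ]
[array([ 0.3215, -0.071 ,  0.0388]), array([-0.0015,  0.    , -0.0002])]
```

View pics/sz.png

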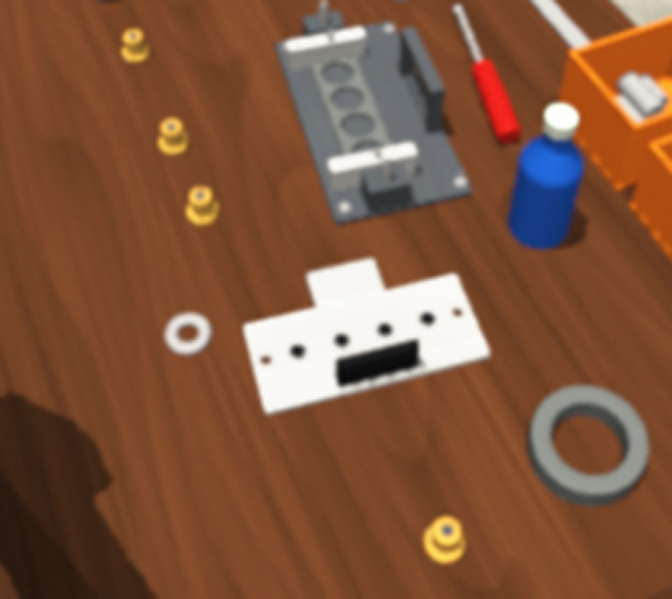

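carry_out(rows=[{"delta_pos":[0.0536,-0.0118,0.006],"twist":[0,0,0],"claw":1},{"delta_pos":[0.0536,-0.0118,0.006],"twist":[0,0,0],"claw":1},{"delta_pos":[0.0536,-0.0118,0.006],"twist":[0,0,0],"claw":1},{"delta_pos":[0.0536,-0.0118,0.006],"twist":[0,0,0],"claw":1},{"delta_pos":[0.0536,-0.0118,0.006],"twist":[0,0,0],"claw":1},{"delta_pos":[0.0536,-0.0118,0.006],"twist":[0,0,0],"claw":1},{"delta_pos":[0,0,0],"twist":[0,0,0],"claw":1},{"delta_pos":[0,0,0],"twist":[0,0,0],"claw":1}])

```text
t: 1.15
eef_pos: [0.514, -0.4516, 0.2031]
eef_rot: [0.984, 0.18, -0.001, -0.0]
contact_force: [-0.8, -0.6, 0.1]
opening: 0.0873
```

Run:
```python
from h import *
s=st(); s,im=grab('wrist','w1')
c=cam('wrist',s)
for u,a in brass(im,60): print(u,a,cast(c,u,.013).round(4), cast(c,u,.02).round(4))
```

```text
t 1.15 pos [ 0.514  -0.4516  0.2031] yaw 0.3617 F [-0.8 -0.6  0.1] op 0.0873
[256.4 180.5] 154 [ 0.5121 -0.4559  0.013 ] [ 0.5137 -0.4553  0.02  ]
[106.9 269.1] 272 [ 0.3122 -0.3002  0.013 ] [ 0.3179 -0.3028  0.02  ]
[400.3 268. ] 273 [ 0.465  -0.6973  0.013 ] [ 0.4675 -0.6916  0.02  ]
[413.8 308.1] 70 [ 0.4101 -0.7555  0.013 ] [ 0.4138 -0.7486  0.02  ]
[293.1 311.9] 75 [ 0.3414 -0.5808  0.013 ] [ 0.3465 -0.5775  0.02  ]
[370.3 376.6] 62 [ 0.2596 -0.7621  0.013 ] [ 0.2665 -0.755   0.02  ]
```

View pics/w1.png

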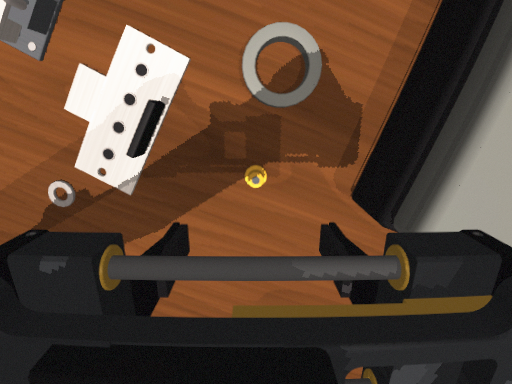

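Run:
```python
from h import *
v=cv2.imread('pics/w1_raw.png')[155:200,230:285]
cv2.imwrite('pics/w1z.png',cv2.resize(v,None,fx=12,fy=12,interpolation=cv2.INTER_NEAREST))
```

```text
(no output)
```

View pics/w1z.png

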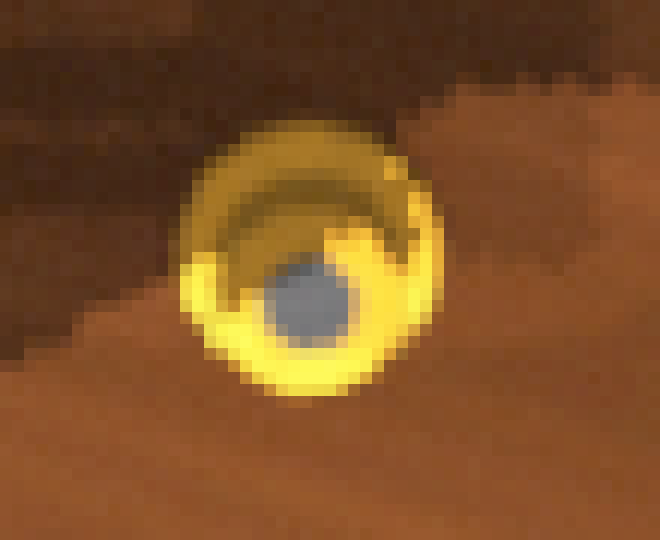

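```bash
cat >> h.py <<'E'
def dots(im,box=None):
    """grey dot surrounded by brass: centre of boss top (pixel)"""
    h=cv2.cvtColor(im,cv2.COLOR_BGR2HSV); b=cv2.inRange(h,(15,110,60),(36,255,255)); g=cv2.inRange(h,(0,0,70),(180,60,200))
    if box:
        m=np.zeros_like(b); m[box[1]:box[3],box[0]:box[2]]=255; b&=m; g&=m
    n,l,stt,cc=cv2.connectedComponentsWithStats(g); out=[]
    for i in range(1,n):
        if 6<stt[i,4]<400:
            ring=cv2.dilate((l==i).astype(np.uint8),np.ones((5,5)))-(l==i)
            if b[ring>0].mean()>150: out.append((cc[i],stt[i,4]))
    return out
E
python3 - <<'E'
from h import *
im=cv2.imread('pics/w1_raw.png'); print(dots(im)); s=telemetry.sense(); c=cam('wrist',s)
print(cast(c,(255.3,179.75),.026).round(4),cast(c,(255.5,176.1),.004).round(4))
P=cast(c,(255.3,179.75),.026)
print(go([P[0],P[1],.018],0.362))
E
```

```text
[(array([255.18181818, 179.78787879]), np.int32(33))]
[ 0.5146 -0.4542  0.026 ] [ 0.5144 -0.4547  0.004 ]
[array([0.001 , 0.002 , 0.1854]), array([ 0.0003,  0.0015, -0.0022])]
```

carry_out(rows=[{"delta_pos":[0.001,0.002,0.05],"twist":[0,0,0],"claw":0.2},{"delta_pos":[0,0,0.05],"twist":[0,0,0],"claw":0.2},{"delta_pos":[0,0,0.05],"twist":[0,0,0],"claw":0.2},{"delta_pos":[0,0,0.03],"twist":[0,0,0],"claw":0.2},{"delta_pos":[0,0,0],"twist":[0,0,0],"claw":0.2},{"delta_pos":[0,0,0],"twist":[0,0,0],"claw":-1},{"delta_pos":[0,0,0],"twist":[0,0,0],"claw":-1},{"delta_pos":[0,0,0],"twist":[0,0,0],"claw":-1}], squeeze=25)

```text
t: 2.2
eef_pos: [0.5167, -0.4532, 0.0249]
eef_rot: [0.984, 0.18, 0.001, 0.001]
contact_force: [0.2, 0.2, 0.9]
opening: 0.0299
```

Run:
```python
from h import *
s=st(); s,im=grab('wrist','w2')
print(dots(im));
```

```text
t 2.2 pos [ 0.5167 -0.4532  0.0249] yaw 0.3617 F [0.2 0.2 0.9] op 0.0299
[]
```

View pics/w2.png

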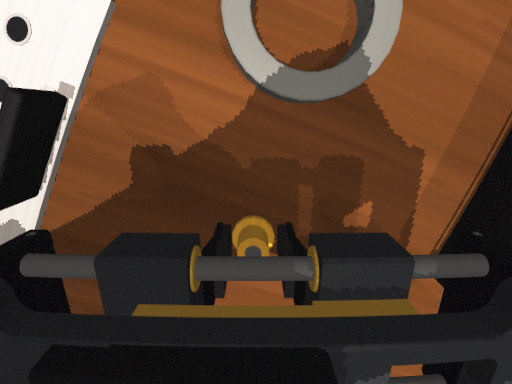

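carry_out(rows=[{"delta_pos":[0,0,0],"twist":[0,0,0],"claw":-1},{"delta_pos":[0,0,0],"twist":[0,0,0],"claw":-1}], squeeze=25)

```text
t: 2.5
eef_pos: [0.5166, -0.4529, 0.0242]
eef_rot: [0.984, 0.18, 0.0, 0.0]
contact_force: [-0.9, 0.7, 4.1]
opening: 0.0196
```

Run:
```python
from h import *
s=st(); s,im=grab('wrist','w3',(190,190,320,280),6)
s=st();
```

```text
t 2.5 pos [ 0.5166 -0.4529  0.0242] yaw 0.3619 F [-0.9  0.7  4.1] op 0.0196
t 2.55 pos [ 0.5166 -0.4529  0.0242] yaw 0.3619 F [-0.6  0.   4.8] op 0.0194
```

View pics/w3.png

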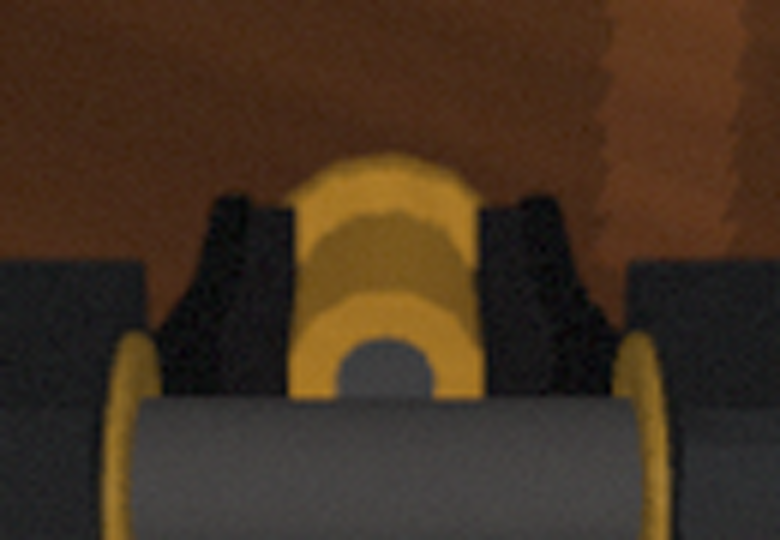

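```bash
cat >> h.py <<'E'
def intool(s,P): return R.from_quat(s['eef_rot']).as_matrix().T@(np.array(P)-s['eef_pos'])
E
python3 - <<'E'
from h import *
s=st(); c=cam('wrist',s)
print('flange front',intool(s,cast(c,(255,215.8),.005))*1e3, 'bosstopfront', intool(s,cast(c,(255,238.5),.026))*1e3)
# approx fixture
t=cam('top'); S=(85,100)
f=lambda x,y:(x/2.46+85-.3,y/2.46+100-.3)
for q in [(381,188),(411,193),(440,198),(470,204)]: print(cast(t,f(*q),.008).round(4))
a=cast(t,f(381,188),.008);b=cast(t,f(470,204),.008); d=a-b; print('psi',np.arctan2(d[1],d[0])-np.pi/2, np.linalg.norm(d), (a+b)/2)
E
```

```text
t 2.55 pos [ 0.5166 -0.4529  0.0242] yaw 0.3619 F [-0.6  0.   4.8] op 0.0194
flange front [14.51595581  0.89819916 19.24458628] bosstopfront [ 8.46453561  0.82548123 -1.7570853 ]
[0.6367 0.0204 0.008 ]
[ 0.6311 -0.0183  0.008 ]
[ 0.6255 -0.0556  0.008 ]
[ 0.6186 -0.0942  0.008 ]
psi -0.15717121960070757 0.1160102720575461 [ 0.62766272 -0.03694011  0.008     ]
```

```bash
cat >> h.py <<'E'
def plan(P,ph,s=None,claw=-1,n=None):
    s=s or telemetry.sense(); p0=np.array(s['eef_pos']); a=yaw(s); dp=np.array(P)-p0; dph=(ph-a+np.pi)%(2*np.pi)-np.pi
    n=n or int(max(np.ceil(np.abs(dp).max()/.055),np.ceil(abs(dph)/.17),1))
    print('n',n,'dphi',round(dph,3))
    for i in range(n):
        f=a+dph*i/n; d=dp/n
        # tool z-turn is -dphi
        print([round(d[0]*np.cos(f)+d[1]*np.sin(f),4),round(d[0]*np.sin(f)-d[1]*np.cos(f),4),round(-d[2],4)],'tw',round(-dph/n,4))
E
python3 - <<'E'
from h import *
s=st(); s['eef_pos']=s['eef_pos']+[0,0,.12]; plan([.619,-.094,.2],1.414,s)
E
```

```text
t 2.55 pos [ 0.5166 -0.4529  0.0242] yaw 0.3619 F [-0.6  0.   4.8] op 0.0194
n 7 dphi 1.052
[np.float64(0.0318), np.float64(-0.0428), np.float64(-0.008)] tw -0.1503
[np.float64(0.0379), np.float64(-0.0375), np.float64(-0.008)] tw -0.1503
[np.float64(0.0431), np.float64(-0.0314), np.float64(-0.008)] tw -0.1503
[np.float64(0.0473), np.float64(-0.0246), np.float64(-0.008)] tw -0.1503
[np.float64(0.0504), np.float64(-0.0173), np.float64(-0.008)] tw -0.1503
[np.float64(0.0525), np.float64(-0.0095), np.float64(-0.008)] tw -0.1503
[np.float64(0.0533), np.float64(-0.0015), np.float64(-0.008)] tw -0.1503
```

carry_out(rows=[{"delta_pos":[0,0,-0.06],"twist":[0,0,0],"claw":-1},{"delta_pos":[0,0,-0.06],"twist":[0,0,0],"claw":-1},{"delta_pos":[0.0318,-0.0428,-0.008],"twist":[0,0,-0.15],"claw":-1},{"delta_pos":[0.0379,-0.0375,-0.008],"twist":[0,0,-0.15],"claw":-1},{"delta_pos":[0.0431,-0.0314,-0.008],"twist":[0,0,-0.15],"claw":-1},{"delta_pos":[0.0473,-0.0246,-0.008],"twist":[0,0,-0.15],"claw":-1},{"delta_pos":[0.0504,-0.0173,-0.008],"twist":[0,0,-0.15],"claw":-1},{"delta_pos":[0.0525,-0.0095,-0.008],"twist":[0,0,-0.15],"claw":-1}])

```text
t: 3.55
eef_pos: [0.6044, -0.1435, 0.1914]
eef_rot: [0.806, 0.592, -0.0, -0.0]
contact_force: [0.5, -0.9, -0.9]
opening: 0.0194
```

carry_out(rows=[{"delta_pos":[0.0533,-0.0015,-0.008],"twist":[0,0,-0.15],"claw":-1},{"delta_pos":[0,0,0],"twist":[0,0,0],"claw":-1},{"delta_pos":[0,0,0],"twist":[0,0,0],"claw":-1}])

```text
t: 3.92
eef_pos: [0.6187, -0.0947, 0.1989]
eef_rot: [0.761, 0.648, -0.001, -0.0]
contact_force: [0.1, -0.5, -0.8]
opening: 0.0198
```

Run:
```python
from h import *
s=st(); print(s['joint_pos'].round(2)); s,im=grab('wrist','w4')
```

```text
t 3.92 pos [ 0.6187 -0.0947  0.1989] yaw 1.4111 F [ 0.1 -0.5 -0.8] op 0.0198
[ 0.4   0.46 -0.44  1.68  0.22  1.05 -0.27]
```

View pics/w4.png

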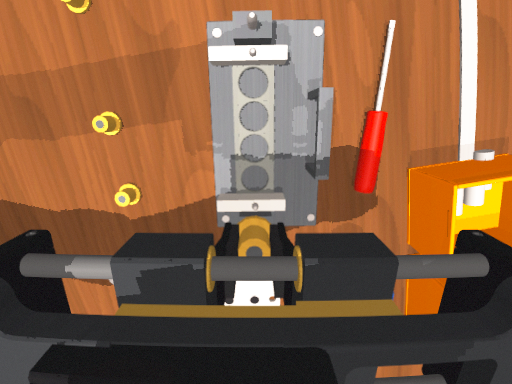

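Run:
```python
from h import *
im=cv2.imread('pics/w4_raw.png'); v=im[40:220,205:335]
cv2.imwrite('pics/w4z.png',cv2.resize(v,None,fx=3.3*1.3,fy=3.3,interpolation=cv2.INTER_CUBIC) if 0 else cv2.resize(v,None,fx=3.3,fy=3.3,interpolation=cv2.INTER_CUBIC))
h=cv2.cvtColor(im,cv2.COLOR_BGR2HSV)
for y in (81,116,148,179): print(im[y,253],im[y,236])
```

```text
[161 159 161] [199 215 219]
[162 160 159] [199 210 215]
[155 155 155] [192 206 212]
[110 109 110] [133 141 145]
```

View pics/w4z.png

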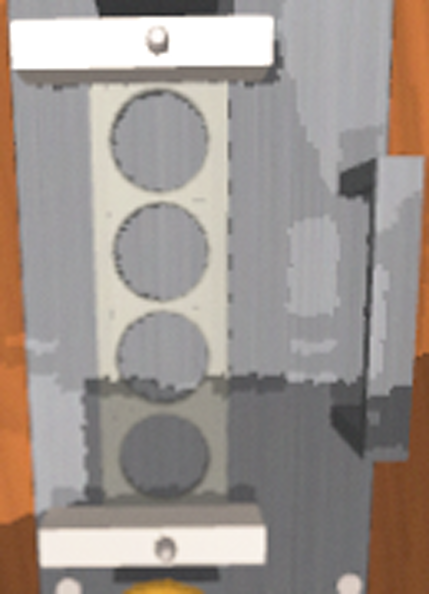

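```bash
cat >> h.py <<'E'
def nests(im,guess,r=16):
    im=im.astype(float); out=[]
    rel=(im[:,:,2]-im[:,:,0])/(im.sum(2)/3+1)
    m=(cv2.GaussianBlur(rel,(3,3),0)<0.05).astype(np.uint8)
    for (x,y) in guess:
        w=np.zeros_like(m); cv2.circle(w,(int(round(x)),int(round(y))),r+3,1,-1)
        cs,_=cv2.findContours(m&w,cv2.RETR_EXTERNAL,cv2.CHAIN_APPROX_NONE)
        k=max(cs,key=cv2.contourArea); hull=cv2.convexHull(k)
        e=cv2.fitEllipse(k); out.append((np.array(e[0]),np.array(e[1])))
    return out
E
python3 - <<'E'
from h import *
im=cv2.imread('pics/w4_raw.png'); s=telemetry.sense(); c=cam('wrist',s)
Q=[]
for g,(u,ax) in zip([1]*4,nests(im,[(253.3,82.2),(253.6,115.8),(254.2,147.7),(254.8,177.7)],15)):
    P=cast(c,u,.013); Q.append(P); print(u.round(1),ax.round(1),P.round(4),(intool(s,P)*1e3).round(1))
Q=np.array(Q); print(np.diff(Q,axis=0).round(4),np.linalg.norm(np.diff(Q,axis=0),axis=1))
for u in [(252,51.3),(255.1,205.2)]: print(cast(c,u,.047).round(4))
E
```

```text
[252.9  82.4] [28.2 29.4] [0.6355 0.0168 0.013 ] [114.   -1.2 185.7]
[253.5 115.9] [27.2 28.1] [ 0.6301 -0.0204  0.013 ] [ 76.5  -0.5 185.7]
[253.9 147.9] [26.4 26.5] [ 0.6246 -0.0577  0.013 ] [3.880e+01 1.000e-01 1.858e+02]
[254.3 177.8] [24.5 25.6] [ 0.6192 -0.0948  0.013 ] [  1.3   0.6 185.8]
[[-0.0054 -0.0371  0.    ]
 [-0.0055 -0.0373  0.    ]
 [-0.0055 -0.0371  0.    ]] [0.03751997 0.03772315 0.03747033]
[0.6389 0.0427 0.047 ]
[ 0.6161 -0.1193  0.047 ]
```

carry_out(rows=[{"delta_pos":[0.0026,0.0006,0.05],"twist":[0,0,-0.015],"claw":-1},{"delta_pos":[0,0,0.05],"twist":[0,0,0],"claw":-1},{"delta_pos":[0,0,0.04],"twist":[0,0,0],"claw":-1},{"delta_pos":[0,0,0.015],"twist":[0,0,0],"claw":-1},{"delta_pos":[0,0,0],"twist":[0,0,0],"claw":-1}])

```text
t: 4.6
eef_pos: [0.6198, -0.0926, 0.044]
eef_rot: [0.757, 0.654, -0.001, -0.0]
contact_force: [0.7, -0.3, -0.2]
opening: 0.0193
```

Run:
```python
from h import *
s=st(); s,im=grab('wrist','w5')
```

```text
t 4.6 pos [ 0.6198 -0.0926  0.044 ] yaw 1.4251 F [ 0.7 -0.3 -0.2] op 0.0193
```

View pics/w5.png

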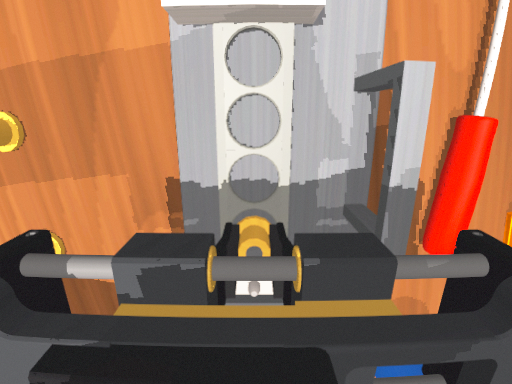

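Run:
```python
from h import *
im=cv2.imread('pics/w5_raw.png'); s=telemetry.sense(); c=cam('wrist',s)
for u,ax in nests(im,[(253,55),(253,120),(254,177)],28): print(u.round(1),ax.round(1),(intool(s,cast(c,u,.013))*1e3).round(1))
v=im[130:270,200:310]; cv2.imwrite('pics/w5z.png',cv2.resize(v,None,fx=4.2,fy=4.2,interpolation=cv2.INTER_CUBIC))
```

```text
[253.1  57. ] [53.8 57. ] [111.7  -0.6  32.3]
[253.4 120.3] [50.9 52.2] [74.3 -0.5 32.3]
[253.6 177.6] [46.4 48.1] [36.9 -0.3 32.3]
```

View pics/w5z.png

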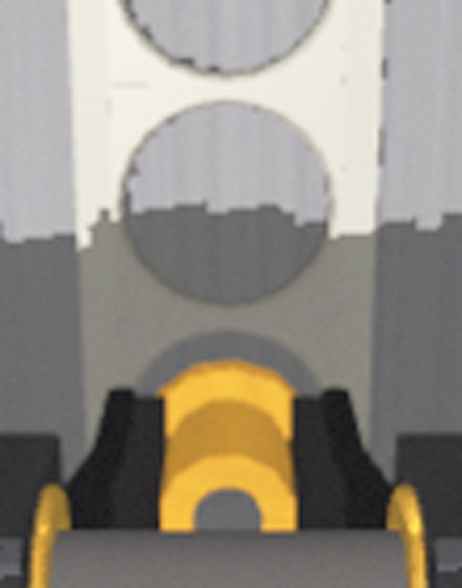

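carry_out(rows=[{"delta_pos":[0,0,0.008],"twist":[0,0,0],"claw":-1},{"delta_pos":[0,0,0.003],"twist":[0,0,0],"claw":-1},{"delta_pos":[0,0,0],"twist":[0,0,0],"claw":-1}])

```text
t: 5.03
eef_pos: [0.6202, -0.0916, 0.0338]
eef_rot: [0.756, 0.654, 0.0, 0.0]
contact_force: [-0.1, 0.0, -0.9]
opening: 0.0191
```

Run:
```python
from h import *
s=st(); s,im=grab('wrist','w6',(200,130,310,270),4.2)
```

```text
t 5.03 pos [ 0.6202 -0.0916  0.0338] yaw 1.4268 F [-0.1  0.  -0.9] op 0.0191
```

View pics/w6.png

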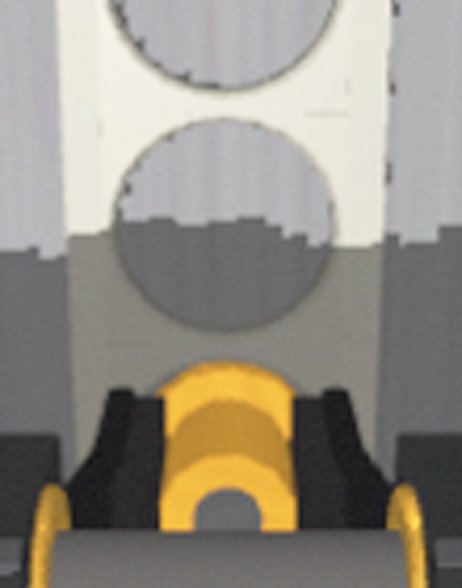

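carry_out(rows=[{"delta_pos":[0,0,0.001],"twist":[0,0,0],"claw":-1},{"delta_pos":[0,0,0],"twist":[0,0,0],"claw":0.1},{"delta_pos":[0,0,0],"twist":[0,0,0],"claw":0.1},{"delta_pos":[0,0,0],"twist":[0,0,0],"claw":0.1},{"delta_pos":[0,0,-0.05],"twist":[0,0,0],"claw":0.1},{"delta_pos":[0,0,-0.06],"twist":[0,0,0],"claw":0.1},{"delta_pos":[0,0,-0.05],"twist":[0,0,0],"claw":0.1},{"delta_pos":[0,0,0],"twist":[0,0,0],"claw":0.1}])

```text
t: 6.08
eef_pos: [0.6231, -0.0913, 0.1978]
eef_rot: [0.756, 0.654, 0.003, 0.004]
contact_force: [-0.9, 0.1, 0.2]
opening: 0.048
```

Run:
```python
from h import *
s=st(); s,im=grab('wrist','w7'); c=cam('wrist',s)
for u,a in dots(im): print(u,a,cast(c,u,.026).round(4),cast(c,u,.034).round(4))
```

```text
t 6.08 pos [ 0.6231 -0.0913  0.1978] yaw 1.4267 F [-0.9  0.1  0.2] op 0.048
[ 94.21428571 125.07142857] 42 [0.451  0.0024 0.026 ] [0.4556 0.002  0.034 ]
[250.07894737 184.63157895] 38 [ 0.6197 -0.0948  0.026 ] [ 0.62   -0.0927  0.034 ]
[115.78787879 200.78787879] 33 [ 0.4508 -0.0908  0.026 ] [ 0.4554 -0.0889  0.034 ]
```

View pics/w7.png

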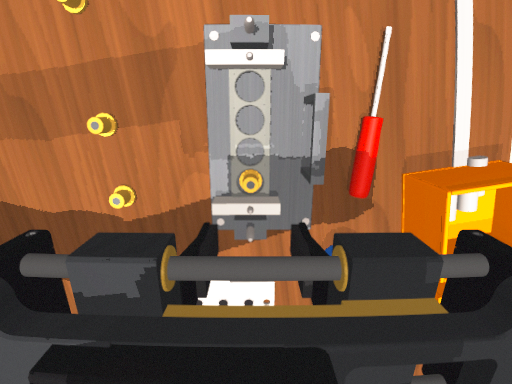

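Run:
```python
from h import *
plan([.451,-.0905,.198],1.427,claw=.1)
```

```text
n 4 dphi 0.0
[np.float64(-0.0059), np.float64(-0.0422), np.float64(-0.0008)] tw -0.0001
[np.float64(-0.0059), np.float64(-0.0422), np.float64(-0.0008)] tw -0.0001
[np.float64(-0.0058), np.float64(-0.0422), np.float64(-0.0008)] tw -0.0001
[np.float64(-0.0058), np.float64(-0.0422), np.float64(-0.0008)] tw -0.0001
```

carry_out(rows=[{"delta_pos":[-0.0059,-0.0422,0],"twist":[0,0,0],"claw":0.2},{"delta_pos":[-0.0059,-0.0422,0],"twist":[0,0,0],"claw":0.2},{"delta_pos":[-0.0059,-0.0422,0],"twist":[0,0,0],"claw":0.2},{"delta_pos":[-0.0059,-0.0422,0],"twist":[0,0,0],"claw":0.2},{"delta_pos":[0,0,0],"twist":[0,0,0],"claw":0.2},{"delta_pos":[0,0,0],"twist":[0,0,0],"claw":0.2}])

```text
t: 6.88
eef_pos: [0.45, -0.0907, 0.1921]
eef_rot: [0.756, 0.654, 0.0, -0.0]
contact_force: [0.8, 0.1, -0.3]
opening: 0.0521
```

Run:
```python
from h import *
s=st(); s,im=grab('wrist','w8'); c=cam('wrist',s)
for u,a in dots(im): P=cast(c,u,.026);print(u,a,P.round(4),(intool(s,P)*1e3).round(1))
s=st()
```

```text
t 6.88 pos [ 0.45   -0.0907  0.1921] yaw 1.4267 F [ 0.8  0.1 -0.3] op 0.0521
[254.25714286 182.48571429] 35 [ 0.4505 -0.0906  0.026 ] [  0.2   0.5 166.1]
t 6.92 pos [ 0.4506 -0.0906  0.1922] yaw 1.4269 F [ 0.5 -0.5 -0.4] op 0.0524
```

carry_out(rows=[{"delta_pos":[0.001,0.0003,0.05],"twist":[0,0,0],"claw":0.0},{"delta_pos":[0,0,0.05],"twist":[0,0,0],"claw":0.0},{"delta_pos":[0,0,0.05],"twist":[0,0,0],"claw":0.0},{"delta_pos":[0,0,0.0175],"twist":[0,0,0],"claw":0.0},{"delta_pos":[0,0,0],"twist":[0,0,0],"claw":-1},{"delta_pos":[0,0,0],"twist":[0,0,0],"claw":-1},{"delta_pos":[0,0,0],"twist":[0,0,0],"claw":-1},{"delta_pos":[0,0,0],"twist":[0,0,0],"claw":-1}])

```text
t: 7.92
eef_pos: [0.4512, -0.0898, 0.026]
eef_rot: [0.756, 0.654, 0.001, 0.001]
contact_force: [0.9, -0.3, 2.6]
opening: 0.0188
```

Run:
```python
from h import *
s=st(); s,im=grab('wrist','w9',(190,190,320,280),6)
# target nest3 centre true estimate
s['eef_pos']=s['eef_pos']+[0,0,.1]
plan([.6255,-.0545,.2],1.427,s)
```

```text
t 7.92 pos [ 0.4512 -0.0898  0.026 ] yaw 1.4266 F [ 0.9 -0.3  2.6] op 0.0188
n 4 dphi 0.0
[np.float64(0.015), np.float64(0.0419), np.float64(-0.0185)] tw -0.0001
[np.float64(0.015), np.float64(0.0419), np.float64(-0.0185)] tw -0.0001
[np.float64(0.015), np.float64(0.0419), np.float64(-0.0185)] tw -0.0001
[np.float64(0.015), np.float64(0.0419), np.float64(-0.0185)] tw -0.0001
```

View pics/w9.png

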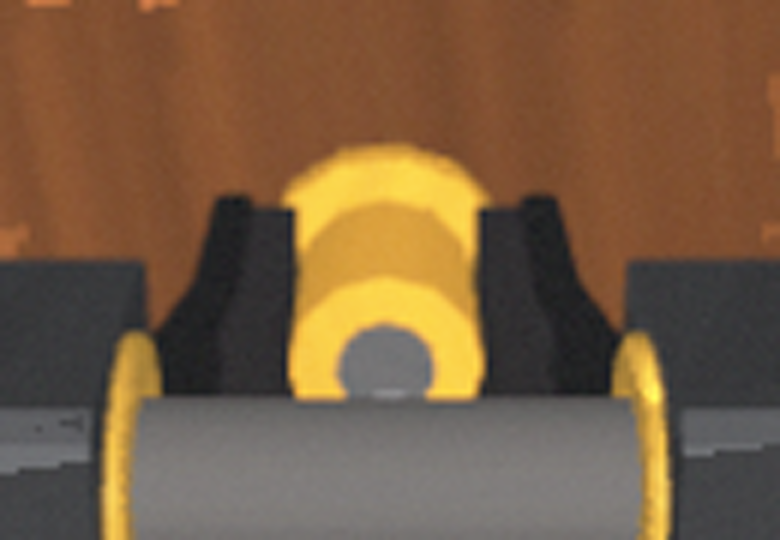

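carry_out(rows=[{"delta_pos":[0,0,-0.05],"twist":[0,0,0],"claw":-1},{"delta_pos":[0,0,-0.04],"twist":[0,0,0],"claw":-1},{"delta_pos":[0.015,0.0419,0],"twist":[0,0,0],"claw":-1},{"delta_pos":[0.015,0.0419,0],"twist":[0,0,0],"claw":-1},{"delta_pos":[0.015,0.0419,0],"twist":[0,0,0],"claw":-1},{"delta_pos":[0.015,0.0419,0],"twist":[0,0,0],"claw":-1},{"delta_pos":[0,0,0.04],"twist":[0,0,0],"claw":-1},{"delta_pos":[0,0,0.03],"twist":[0,0,0],"claw":-1}])

```text
t: 8.98
eef_pos: [0.6244, -0.0544, 0.0437]
eef_rot: [0.756, 0.654, -0.0, -0.0]
contact_force: [-0.3, -0.3, -0.8]
opening: 0.019
```

carry_out(rows=[{"delta_pos":[0,0,0],"twist":[0,0,0],"claw":-1},{"delta_pos":[0,0,0],"twist":[0,0,0],"claw":-1}])

```text
t: 9.22
eef_pos: [0.6254, -0.0544, 0.0463]
eef_rot: [0.756, 0.654, 0.001, 0.001]
contact_force: [0.7, -0.1, 0.3]
opening: 0.0195
```

Run:
```python
from h import *
s=st(); s,im=grab('wrist','w10',(190,30,330,270),2.4)
c=cam('wrist',s)
for u,ax in nests(im,[(253,120),(254,177)],28): print(u.round(1),ax.round(1),(intool(s,cast(c,u,.013))*1e3).round(1))
```

```text
t 9.22 pos [ 0.6254 -0.0544  0.0463] yaw 1.4267 F [ 0.7 -0.1  0.3] op 0.0195
[253.2 121.4] [50.1 51.5] [73.6 -0.5 33.3]
[253.3 178. ] [45.9 47.6] [36.4 -0.4 33.3]
```

View pics/w10.png

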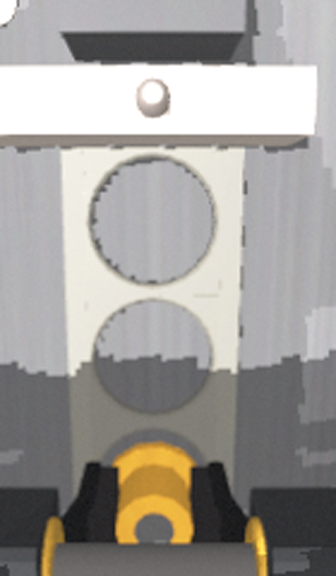

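carry_out(rows=[{"delta_pos":[-0.001,-0.0003,0],"twist":[0,0,0],"claw":-1},{"delta_pos":[0,0,0.009],"twist":[0,0,0],"claw":-1},{"delta_pos":[0,0,0.003],"twist":[0,0,0],"claw":-1},{"delta_pos":[0,0,0],"twist":[0,0,0],"claw":-1}])

```text
t: 9.78
eef_pos: [0.624, -0.0556, 0.034]
eef_rot: [0.756, 0.654, -0.001, 0.0]
contact_force: [-3.8, -0.7, 7.6]
opening: 0.0189
```

Run:
```python
from h import *
s=st(); s,im=grab('wrist','w11',(190,130,330,270),4)
```

```text
t 9.78 pos [ 0.624  -0.0556  0.034 ] yaw 1.4267 F [-3.8 -0.7  7.6] op 0.0189
```

View pics/w11.png

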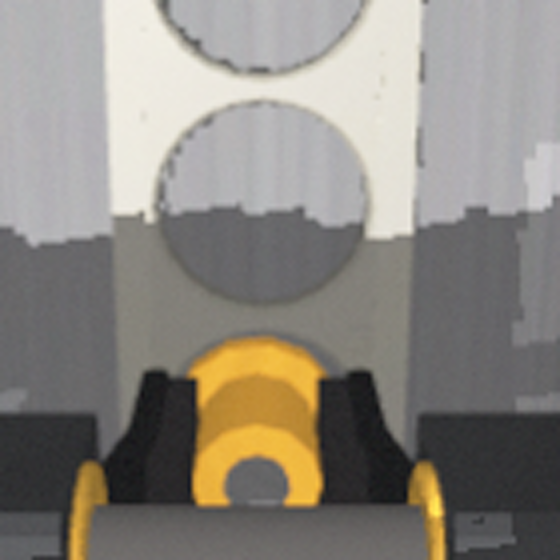

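carry_out(rows=[{"delta_pos":[0,0,0],"twist":[0,0,0],"claw":0.1},{"delta_pos":[0,0,0],"twist":[0,0,0],"claw":0.1},{"delta_pos":[0,0,0],"twist":[0,0,0],"claw":0.1},{"delta_pos":[0,0,-0.05],"twist":[0,0,0],"claw":0.1},{"delta_pos":[0,0,-0.06],"twist":[0,0,0],"claw":0.1},{"delta_pos":[0,0,-0.05],"twist":[0,0,0],"claw":0.1},{"delta_pos":[0,0,0],"twist":[0,0,0],"claw":0.1}])

```text
t: 10.7
eef_pos: [0.627, -0.0549, 0.1979]
eef_rot: [0.756, 0.654, 0.003, 0.003]
contact_force: [0.4, 0.4, 0.4]
opening: 0.0474
```

Run:
```python
from h import *
s=st(); s,im=grab('wrist','w12',(40,40,340,240),2.5); c=cam('wrist',s)
for u,a in dots(im): print(u,a,cast(c,u,.026).round(4),cast(c,u,.034).round(4),(intool(s,cast(c,u,.034))*1e3).round(1))
plan([.452,.0022,.195],1.427)
```

```text
t 10.7 pos [ 0.627  -0.0549  0.1979] yaw 1.4268 F [0.4 0.4 0.4] op 0.0474
[66.37037037 27.94444444] 54 [0.4516 0.1452 0.026 ] [0.4563 0.142  0.034 ] [ 170.3 -198.8  162.2]
[249.97368421 184.76315789] 38 [ 0.6234 -0.0584  0.026 ] [ 0.6238 -0.0563  0.034 ] [ -2.   -4.6 163.9]
[251.42424242 213.57575758] 33 [ 0.6198 -0.0955  0.026 ] [ 0.6202 -0.0925  0.034 ] [-38.3  -2.9 163.9]
n 4 dphi 0.0
[np.float64(0.008), np.float64(-0.0449), np.float64(0.0)] tw -0.0001
[np.float64(0.008), np.float64(-0.0449), np.float64(0.0)] tw -0.0001
[np.float64(0.008), np.float64(-0.0449), np.float64(0.0)] tw -0.0001
[np.float64(0.008), np.float64(-0.0449), np.float64(0.0)] tw -0.0001
```

View pics/w12.png

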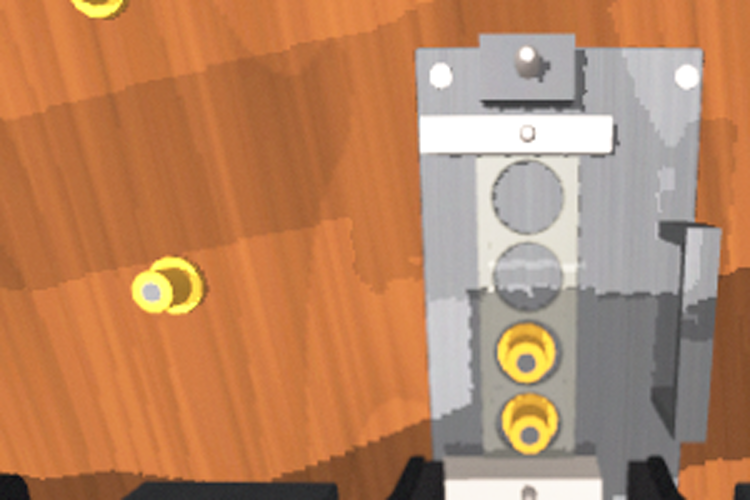

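carry_out(rows=[{"delta_pos":[0.008,-0.0449,0],"twist":[0,0,0],"claw":0.1},{"delta_pos":[0.008,-0.0449,0],"twist":[0,0,0],"claw":0.1},{"delta_pos":[0.008,-0.0449,0],"twist":[0,0,0],"claw":0.1},{"delta_pos":[0.008,-0.0449,0],"twist":[0,0,0],"claw":0.1},{"delta_pos":[0,0,0],"twist":[0,0,0],"claw":0.1},{"delta_pos":[0,0,0],"twist":[0,0,0],"claw":0.1}])

```text
t: 11.5
eef_pos: [0.4512, 0.0018, 0.1924]
eef_rot: [0.756, 0.654, -0.0, -0.0]
contact_force: [0.5, -0.2, 0.1]
opening: 0.0483
```

Run:
```python
from h import *
s=st(); s,im=grab('wrist','w13'); c=cam('wrist',s)
for u,a in dots(im): P=cast(c,u,.026);print(u,a,P.round(4),(intool(s,P)*1e3).round(1))
```

```text
t 11.5 pos [0.4512 0.0018 0.1924] yaw 1.4264 F [ 0.5 -0.2  0.1] op 0.0483
[253.5        181.83333333] 36 [0.4508 0.0027 0.026 ] [  0.9  -0.4 166.4]
```

Last time I moved +1.0 with reading +0.2; now +1.5.

carry_out(rows=[{"delta_pos":[0.0015,-0.0004,0.05],"twist":[0,0,0],"claw":0.0},{"delta_pos":[0,0,0.05],"twist":[0,0,0],"claw":0.0},{"delta_pos":[0,0,0.05],"twist":[0,0,0],"claw":0.0},{"delta_pos":[0,0,0.018],"twist":[0,0,0],"claw":0.0},{"delta_pos":[0,0,0],"twist":[0,0,0],"claw":-1},{"delta_pos":[0,0,0],"twist":[0,0,0],"claw":-1},{"delta_pos":[0,0,0],"twist":[0,0,0],"claw":-1},{"delta_pos":[0,0,0],"twist":[0,0,0],"claw":-1}])

```text
t: 12.55
eef_pos: [0.4518, 0.0036, 0.0259]
eef_rot: [0.756, 0.654, 0.001, 0.001]
contact_force: [0.4, 0.3, 1.7]
opening: 0.019
```

Run:
```python
from h import *
s=st(); s,im=grab('wrist','w14',(190,190,320,280),6)
s['eef_pos']=s['eef_pos']+[0,0,.1]
plan([.6305,-.0178,.1],1.427,s,n=4)
```

```text
t 12.55 pos [0.4518 0.0036 0.0259] yaw 1.4266 F [0.4 0.3 1.7] op 0.019
n 4 dphi 0.0
[np.float64(0.0011), np.float64(0.045), np.float64(0.0065)] tw -0.0001
[np.float64(0.0011), np.float64(0.045), np.float64(0.0065)] tw -0.0001
[np.float64(0.0011), np.float64(0.045), np.float64(0.0065)] tw -0.0001
[np.float64(0.0011), np.float64(0.045), np.float64(0.0065)] tw -0.0001
```

View pics/w14.png

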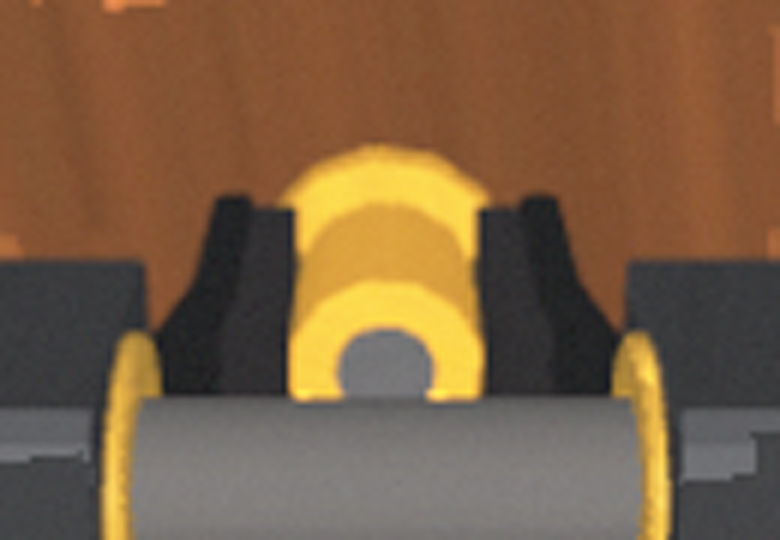

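carry_out(rows=[{"delta_pos":[0,0,-0.05],"twist":[0,0,0],"claw":-1},{"delta_pos":[0,0,-0.04],"twist":[0,0,0],"claw":-1},{"delta_pos":[0.0012,0.045,0],"twist":[0,0,0],"claw":-1},{"delta_pos":[0.0012,0.045,0],"twist":[0,0,0],"claw":-1},{"delta_pos":[0.0012,0.045,0],"twist":[0,0,0],"claw":-1},{"delta_pos":[0.0012,0.045,0],"twist":[0,0,0],"claw":-1},{"delta_pos":[0,0,0.04],"twist":[0,0,0],"claw":-1},{"delta_pos":[0,0,0.03],"twist":[0,0,0],"claw":-1}])

```text
t: 13.6
eef_pos: [0.6295, -0.0178, 0.0437]
eef_rot: [0.756, 0.654, -0.0, -0.0]
contact_force: [-1.0, -0.1, -1.3]
opening: 0.0189
```

carry_out(rows=[{"delta_pos":[0,0,0],"twist":[0,0,0],"claw":-1},{"delta_pos":[0,0,0],"twist":[0,0,0],"claw":-1}])

```text
t: 13.85
eef_pos: [0.6304, -0.0172, 0.0463]
eef_rot: [0.756, 0.654, 0.001, 0.001]
contact_force: [-0.1, 0.9, -0.3]
opening: 0.0192
```

Run:
```python
from h import *
s=st(); s,im=grab('wrist','w15',(190,30,330,270),2.4)
c=cam('wrist',s)
for u,ax in nests(im,[(254,177)],28): print(u.round(1),ax.round(1),(intool(s,cast(c,u,.013))*1e3).round(1))
```

```text
t 13.85 pos [ 0.6304 -0.0172  0.0463] yaw 1.4268 F [-0.1  0.9 -0.3] op 0.0192
[253.7 174.2] [47.8 53.3] [39.1 -0.2 33.3]
```

View pics/w15.png

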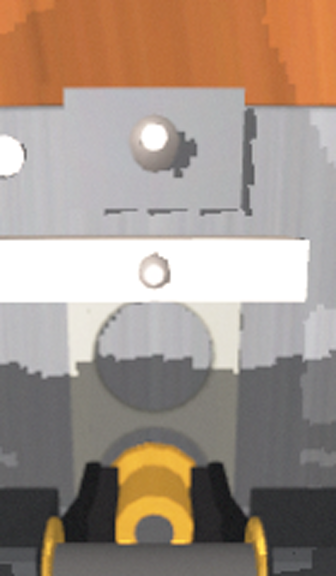

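carry_out(rows=[{"delta_pos":[-0.001,0.0004,0],"twist":[0,0,0],"claw":-1},{"delta_pos":[0,0,0.009],"twist":[0,0,0],"claw":-1},{"delta_pos":[0,0,0.0025],"twist":[0,0,0],"claw":-1},{"delta_pos":[0,0,0],"twist":[0,0,0],"claw":-1}])

```text
t: 14.4
eef_pos: [0.6296, -0.0187, 0.034]
eef_rot: [0.756, 0.654, -0.001, 0.0]
contact_force: [-1.7, -0.3, 4.7]
opening: 0.0191
```

Run:
```python
from h import *
s=st()
```

```text
t 14.4 pos [ 0.6296 -0.0187  0.034 ] yaw 1.4267 F [-1.7 -0.3  4.7] op 0.0191
```

Seated at the floor height. Release, lift, and look.

carry_out(rows=[{"delta_pos":[0,0,0],"twist":[0,0,0],"claw":0.1},{"delta_pos":[0,0,0],"twist":[0,0,0],"claw":0.1},{"delta_pos":[0,0,0],"twist":[0,0,0],"claw":0.1},{"delta_pos":[0,0,-0.05],"twist":[0,0,0],"claw":0.1},{"delta_pos":[0,0,-0.06],"twist":[0,0,0],"claw":0.1},{"delta_pos":[0,0,-0.05],"twist":[0,0,0],"claw":0.1},{"delta_pos":[0,0,0],"twist":[0,0,0],"claw":0.1}])

```text
t: 15.28
eef_pos: [0.6328, -0.0178, 0.1985]
eef_rot: [0.756, 0.654, 0.004, 0.003]
contact_force: [-1.3, 0.2, -0.1]
opening: 0.048
```

Run:
```python
from h import *
s=st(); s,im=grab('wrist','w16'); c=cam('wrist',s)
for u,a in dots(im): print(u,a,cast(c,u,.026).round(4),cast(c,u,.034).round(4))
plan([.4515,.1445,.195],1.427)
```

```text
t 15.28 pos [ 0.6328 -0.0178  0.1985] yaw 1.4267 F [-1.3  0.2 -0.1] op 0.048
[249.92105263 185.05263158] 38 [ 0.6291 -0.0217  0.026 ] [ 0.6294 -0.0197  0.034 ]
[249.70588235 214.5       ] 34 [ 0.6232 -0.0594  0.026 ] [ 0.6237 -0.0564  0.034 ]
[251.21428571 241.5       ] 28 [ 0.6197 -0.0967  0.026 ] [ 0.6202 -0.0928  0.034 ]
n 4 dphi 0.0
[np.float64(0.0338), np.float64(-0.0502), np.float64(0.0002)] tw -0.0001
[np.float64(0.0338), np.float64(-0.0502), np.float64(0.0002)] tw -0.0001
[np.float64(0.0338), np.float64(-0.0502), np.float64(0.0002)] tw -0.0001
[np.float64(0.0338), np.float64(-0.0502), np.float64(0.0002)] tw -0.0001
```

View pics/w16.png

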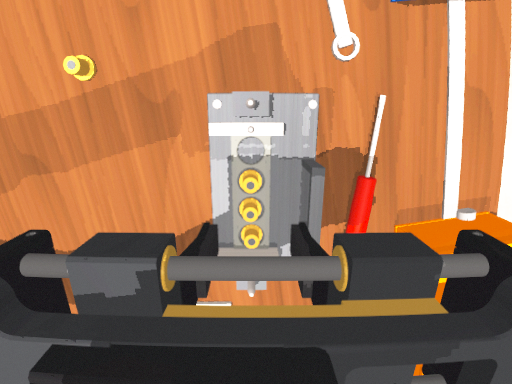

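carry_out(rows=[{"delta_pos":[0.0338,-0.0502,0],"twist":[0,0,0],"claw":0.1},{"delta_pos":[0.0338,-0.0502,0],"twist":[0,0,0],"claw":0.1},{"delta_pos":[0.0338,-0.0502,0],"twist":[0,0,0],"claw":0.1},{"delta_pos":[0.0338,-0.0502,0],"twist":[0,0,0],"claw":0.1},{"delta_pos":[0,0,0],"twist":[0,0,0],"claw":0.1},{"delta_pos":[0,0,0],"twist":[0,0,0],"claw":0.1}])

```text
t: 16.08
eef_pos: [0.4506, 0.1434, 0.1927]
eef_rot: [0.756, 0.654, -0.001, -0.0]
contact_force: [0.5, -0.7, -1.0]
opening: 0.0481
```

Run:
```python
from h import *
s=st(); s,im=grab('wrist','w17'); c=cam('wrist',s)
for u,a in dots(im): P=cast(c,u,.026);print(u,a,P.round(4),(intool(s,P)*1e3).round(1))
```

```text
t 16.07 pos [0.4506 0.1434 0.1927] yaw 1.4265 F [ 0.5 -0.7 -1. ] op 0.0481
[254.44444444 180.33333333] 36 [0.4515 0.1458 0.026 ] [  2.7   0.7 166.7]
```

View pics/w17.png

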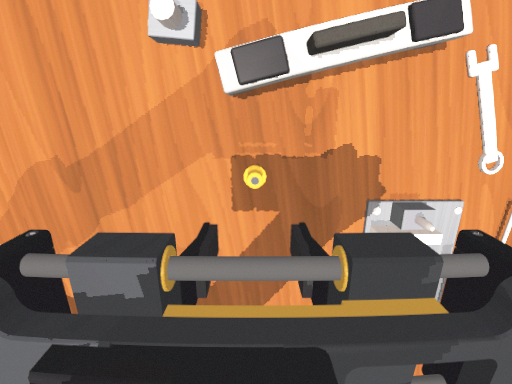

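carry_out(rows=[{"delta_pos":[0.0033,0.0006,0.05],"twist":[0,0,0],"claw":0.0},{"delta_pos":[0,0,0.05],"twist":[0,0,0],"claw":0.0},{"delta_pos":[0,0,0.05],"twist":[0,0,0],"claw":0.0},{"delta_pos":[0,0,0.018],"twist":[0,0,0],"claw":0.0},{"delta_pos":[0,0,0],"twist":[0,0,0],"claw":-1},{"delta_pos":[0,0,0],"twist":[0,0,0],"claw":-1},{"delta_pos":[0,0,0],"twist":[0,0,0],"claw":-1},{"delta_pos":[0,0,0],"twist":[0,0,0],"claw":-1}])

```text
t: 17.12
eef_pos: [0.4526, 0.1473, 0.0265]
eef_rot: [0.756, 0.654, 0.001, 0.001]
contact_force: [0.8, -0.4, 2.0]
opening: 0.0188
```

Run:
```python
from h import *
s=st(); s,im=grab('wrist','w18',(190,190,320,280),6)
s['eef_pos']=s['eef_pos']+[0,0,.1]
plan([.636,.0192,.1],1.427,s,n=4)
```

```text
t 17.12 pos [0.4526 0.1473 0.0265] yaw 1.4264 F [ 0.8 -0.4  2. ] op 0.0188
n 4 dphi 0.001
[np.float64(-0.0251), np.float64(0.05), np.float64(0.0066)] tw -0.0002
[np.float64(-0.0251), np.float64(0.05), np.float64(0.0066)] tw -0.0002
[np.float64(-0.0251), np.float64(0.05), np.float64(0.0066)] tw -0.0002
[np.float64(-0.0251), np.float64(0.05), np.float64(0.0066)] tw -0.0002
```

View pics/w18.png

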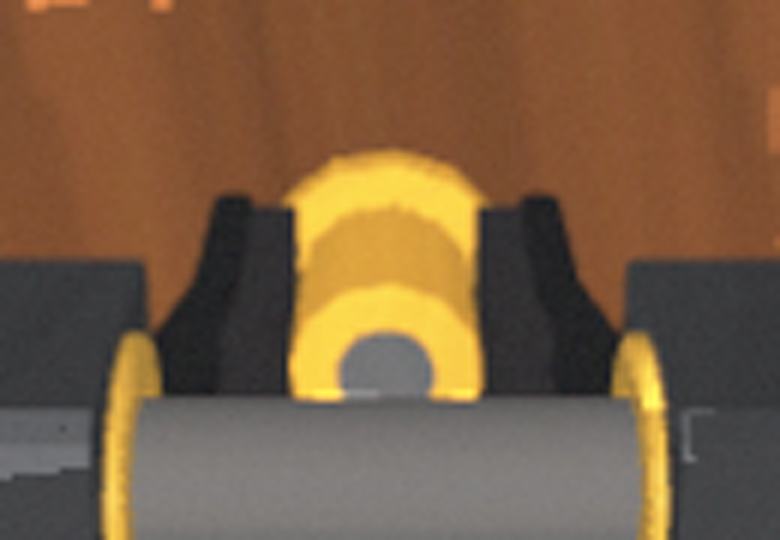

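carry_out(rows=[{"delta_pos":[0,0,-0.05],"twist":[0,0,0],"claw":-1},{"delta_pos":[0,0,-0.05],"twist":[0,0,0],"claw":-1},{"delta_pos":[-0.0251,0.05,0],"twist":[0,0,0],"claw":-1},{"delta_pos":[-0.0251,0.05,0],"twist":[0,0,0],"claw":-1},{"delta_pos":[-0.0251,0.05,0],"twist":[0,0,0],"claw":-1},{"delta_pos":[-0.0251,0.05,0],"twist":[0,0,0],"claw":-1},{"delta_pos":[0,0,0.05],"twist":[0,0,0],"claw":-1},{"delta_pos":[0,0,0.03],"twist":[0,0,0],"claw":-1}])

```text
t: 18.18
eef_pos: [0.6344, 0.0181, 0.0434]
eef_rot: [0.757, 0.654, -0.001, -0.001]
contact_force: [0.1, 0.3, -1.2]
opening: 0.0192
```

carry_out(rows=[{"delta_pos":[0,0,0],"twist":[0,0,0],"claw":-1},{"delta_pos":[0,0,0],"twist":[0,0,0],"claw":-1}])

```text
t: 18.42
eef_pos: [0.6361, 0.0197, 0.0469]
eef_rot: [0.756, 0.655, 0.001, 0.001]
contact_force: [1.1, 0.7, 0.4]
opening: 0.0191
```

Run:
```python
from h import *
s=st(); s,im=grab('wrist','w19',(190,130,330,270),4)
```

```text
t 18.43 pos [0.6361 0.0197 0.0469] yaw 1.4272 F [1.1 0.7 0.4] op 0.0191
```

View pics/w19.png

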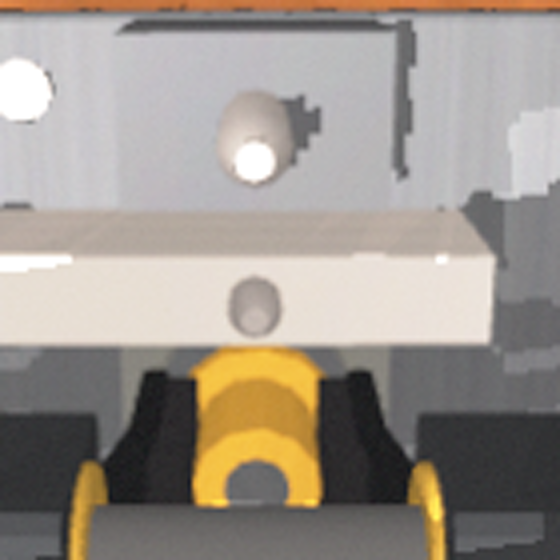

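carry_out(rows=[{"delta_pos":[0,0,0.005],"twist":[0,0,0],"claw":-1},{"delta_pos":[0,0,0.005],"twist":[0,0,0],"claw":-1},{"delta_pos":[0,0,0.002],"twist":[0,0,0],"claw":-1},{"delta_pos":[0,0,0],"twist":[0,0,0],"claw":-1}])

```text
t: 18.98
eef_pos: [0.6352, 0.0192, 0.0345]
eef_rot: [0.756, 0.654, -0.0, 0.0]
contact_force: [-1.9, -0.0, 6.4]
opening: 0.0192
```

Run:
```python
from h import *
s=st()
```

```text
t 18.98 pos [0.6352 0.0192 0.0345] yaw 1.4267 F [-1.9 -0.   6.4] op 0.0192
```

carry_out(rows=[{"delta_pos":[0,0,0],"twist":[0,0,0],"claw":0.0},{"delta_pos":[0,0,0],"twist":[0,0,0],"claw":0.0},{"delta_pos":[0,0,0],"twist":[0,0,0],"claw":0.0},{"delta_pos":[0,0,-0.05],"twist":[0,0,0],"claw":0.0},{"delta_pos":[0,0,-0.06],"twist":[0,0,0],"claw":0.0},{"delta_pos":[0,0,-0.06],"twist":[0,0,0],"claw":0.0},{"delta_pos":[0,0,0],"twist":[0,0,0],"claw":0.0}])

```text
t: 19.85
eef_pos: [0.6384, 0.0203, 0.2095]
eef_rot: [0.756, 0.654, 0.004, 0.003]
contact_force: [0.4, 0.7, -0.4]
opening: 0.0437
```

Run:
```python
from h import *
s=st(); s,im=grab('wrist','w20'); c=cam('wrist',s)
for u,a in dots(im): print(u,a,cast(c,u,.026).round(4),cast(c,u,.034).round(4))
for u in []: pass
plan([.53,-.30,.22],2.995,n=10)
```

```text
t 19.85 pos [0.6384 0.0203 0.2095] yaw 1.4268 F [ 0.4  0.7 -0.4] op 0.0437
[249.66666667 183.77777778] 36 [0.6345 0.0155 0.026 ] [0.6348 0.0175 0.034 ]
[249.78787879 212.54545455] 33 [ 0.629  -0.0226  0.026 ] [ 0.6294 -0.0197  0.034 ]
[249.67857143 239.32142857] 28 [ 0.6232 -0.0603  0.026 ] [ 0.6238 -0.0564  0.034 ]
n 10 dphi 1.568
[np.float64(-0.0332), np.float64(-0.006), np.float64(-0.0014)] tw -0.1568
[np.float64(-0.0318), np.float64(-0.0111), np.float64(-0.0014)] tw -0.1568
[np.float64(-0.0297), np.float64(-0.0159), np.float64(-0.0014)] tw -0.1568
[np.float64(-0.0269), np.float64(-0.0203), np.float64(-0.0014)] tw -0.1568
[np.float64(-0.0234), np.float64(-0.0243), np.float64(-0.0014)] tw -0.1568
[np.float64(-0.0193), np.float64(-0.0276), np.float64(-0.0014)] tw -0.1568
[np.float64(-0.0147), np.float64(-0.0303), np.float64(-0.0014)] tw -0.1568
[np.float64(-0.0098), np.float64(-0.0322), np.float64(-0.0014)] tw -0.1568
[np.float64(-0.0047), np.float64(-0.0334), np.float64(-0.0014)] tw -0.1568
[np.float64(0.0006), np.float64(-0.0337), np.float64(-0.0014)] tw -0.1568
```

View pics/w20.png

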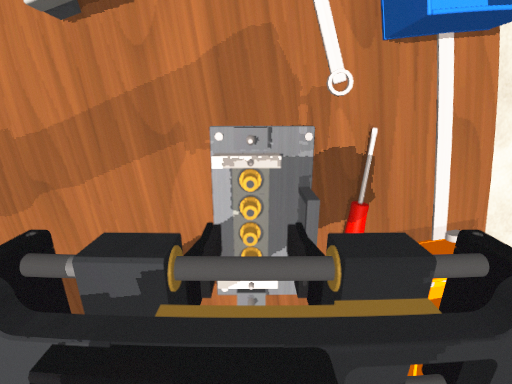

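carry_out(rows=[{"delta_pos":[-0.0332,-0.006,-0.0014],"twist":[0,0,-0.157],"claw":0.0},{"delta_pos":[-0.0318,-0.0111,-0.0014],"twist":[0,0,-0.157],"claw":0.0},{"delta_pos":[-0.0297,-0.0159,-0.0014],"twist":[0,0,-0.157],"claw":0.0},{"delta_pos":[-0.0269,-0.0203,-0.0014],"twist":[0,0,-0.157],"claw":0.0},{"delta_pos":[-0.0234,-0.0243,-0.0014],"twist":[0,0,-0.157],"claw":0.0},{"delta_pos":[-0.0193,-0.0276,-0.0014],"twist":[0,0,-0.157],"claw":0.0},{"delta_pos":[-0.0147,-0.0303,-0.0014],"twist":[0,0,-0.157],"claw":0.0},{"delta_pos":[-0.0098,-0.0322,-0.0014],"twist":[0,0,-0.157],"claw":0.0}])

```text
t: 20.9
eef_pos: [0.5487, -0.2374, 0.2127]
eef_rot: [0.225, 0.974, 0.0, -0.002]
contact_force: [0.4, -0.4, 0.2]
opening: 0.0436
```

carry_out(rows=[{"delta_pos":[-0.0047,-0.0334,-0.0014],"twist":[0,0,-0.157],"claw":0.0},{"delta_pos":[0.0006,-0.0337,-0.0014],"twist":[0,0,-0.155],"claw":0.0},{"delta_pos":[0,0,0],"twist":[0,0,0],"claw":0.0},{"delta_pos":[0,0,0],"twist":[0,0,0],"claw":0.0}])

```text
t: 21.4
eef_pos: [0.5287, -0.2994, 0.2163]
eef_rot: [0.074, 0.997, 0.001, -0.001]
contact_force: [0.0, 0.6, 0.4]
opening: 0.0431
```

Run:
```python
from h import *
s=st(); print(s['joint_pos'].round(2)); s,im=grab('wrist','w21')
```

```text
t 21.4 pos [ 0.5287 -0.2994  0.2163] yaw 2.9944 F [0.  0.6 0.4] op 0.0431
[ 1.08  0.53 -0.89  1.69  0.44  1.14  1.49]
```

View pics/w21.png

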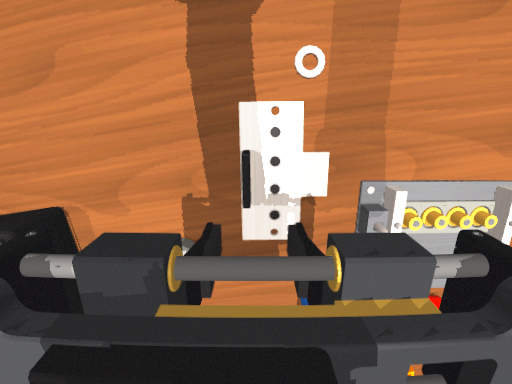

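Run:
```python
from h import *
im=cv2.imread('pics/w21_raw.png'); s=telemetry.sense(); c=cam('wrist',s)
v=im[90:250,215:340]; cv2.imwrite('pics/w21z.png',cv2.resize(v,None,fx=3.7,fy=3.7,interpolation=cv2.INTER_CUBIC))
g=cv2.cvtColor(im,cv2.COLOR_BGR2GRAY); m=(g<130).astype(np.uint8); m[:90]=0;m[242:]=0;m[:,:243]=0;m[:,306:]=0
n,l,t,cc=cv2.connectedComponentsWithStats(m)
for i in range(1,n):
    if t[i,4]>8: print(t[i],cc[i].round(1),(intool(s,cast(c,cc[i],.006))*1e3).round(1))
```

```text
[243  90  14  12 157] [249.3  95.3] [101.6  -6.  210.9]
[304 101   2  17  23] [304.4 109.2] [ 85.2  63.9 211. ]
[272 107   4   7  11] [273.1 109.5] [ 84.6  24.1 210.9]
[271 127   9  10  67] [274.9 131.7] [ 56.9  27.  210.9]
[243 150   8  58 431] [246.3 179.4] [ -6.6 -10.5 210.8]
[271 157   9   9  68] [274.9 160.9] [ 18.8  27.8 210.8]
[270 185   9   9  66] [274.4 188.8] [-19.7  27.9 210.8]
[243 197  63  45 545] [293.5 228.2] [-78.3  56.7 210.8]
[270 211   9   9  64] [274.2 214.5] [-57.3  28.5 210.8]
[271 229   6   5  23] [273.6 231.2] [-82.9  28.3 210.7]
```

View pics/w21z.png

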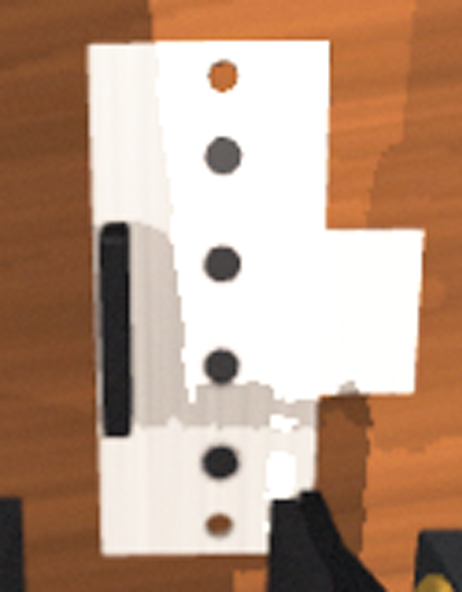

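carry_out(rows=[{"delta_pos":[0.001,-0.0102,0.05],"twist":[0,0,-0.013],"claw":0.0},{"delta_pos":[0,0,0.05],"twist":[0,0,0],"claw":0.0},{"delta_pos":[0,0,0.05],"twist":[0,0,0],"claw":0.0},{"delta_pos":[0,0,0.035],"twist":[0,0,0],"claw":0.0},{"delta_pos":[0,0,0.004],"twist":[0,0,0],"claw":0.0},{"delta_pos":[0,0,0],"twist":[0,0,0],"claw":0.0}], squeeze=50)

```text
t: 22.2
eef_pos: [0.5277, -0.3096, 0.0296]
eef_rot: [0.066, 0.998, -0.0, 0.001]
contact_force: [-0.5, -0.1, 0.4]
opening: 0.0431
```

Run:
```python
from h import *
s=st(); s,im=grab('wrist','w22')
```

```text
t 22.2 pos [ 0.5277 -0.3096  0.0296] yaw 3.0092 F [-0.5 -0.1  0.4] op 0.0431
```

View pics/w22.png

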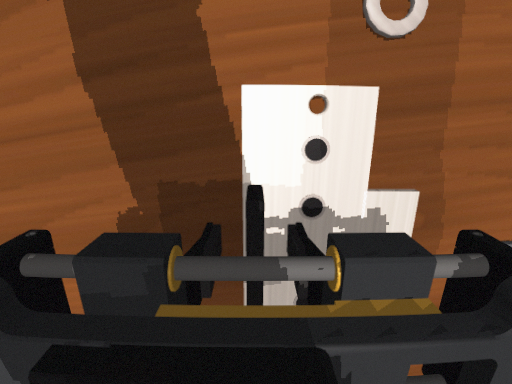

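carry_out(rows=[{"delta_pos":[0,0,0.002],"twist":[0,0,0],"claw":-1},{"delta_pos":[0,0,0],"twist":[0,0,0],"claw":-1},{"delta_pos":[0,0,0],"twist":[0,0,0],"claw":-1},{"delta_pos":[0,0,0],"twist":[0,0,0],"claw":-1},{"delta_pos":[0,0,0],"twist":[0,0,0],"claw":-1},{"delta_pos":[0,0,0],"twist":[0,0,0],"claw":-1}], squeeze=50)

```text
t: 23.0
eef_pos: [0.5267, -0.3102, 0.0268]
eef_rot: [0.067, 0.998, 0.0, 0.0]
contact_force: [-0.7, 2.7, 1.6]
opening: 0.0095
```

Run:
```python
from h import *
s=st(); s,im=grab('wrist','w23'); c=cam('wrist',s)
g=cv2.cvtColor(im,cv2.COLOR_BGR2GRAY); m=(g<110).astype(np.uint8); m[:60]=0;m[225:]=0;m[:,:280]=0;m[:,360:]=0
n,l,t,cc=cv2.connectedComponentsWithStats(m)
for i in range(1,n):
    if t[i,4]>30: print(t[i],cc[i].round(1),(intool(s,cast(c,cc[i],.006))*1e3).round(1))
```

```text
t 23.0 pos [ 0.5267 -0.3102  0.0268] yaw 3.008 F [-0.7  2.7  1.6] op 0.0095
[ 280   60   80   27 2094] [319.9  72.6] [101.8  37.6  20.8]
[309  97  18  18 249] [317.6 105.5] [83.6 37.3 20.8]
[305 141  22  22 382] [315.8 151.4] [56.5 37.8 20.8]
[300 200  23  21 358] [311.4 210.3] [18.1 37.5 20.8]
```

View pics/w23.png

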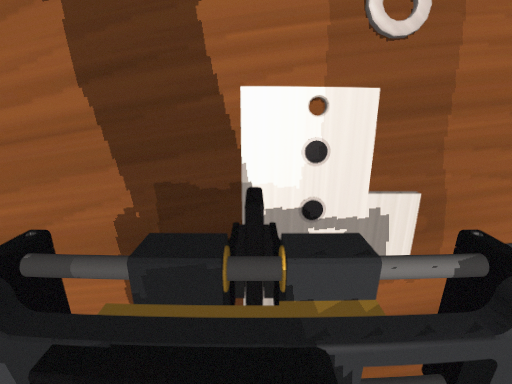

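Run:
```python
from h import *
s=st(); s['eef_pos']=s['eef_pos']+[0,0,.12]
plan([.53,-.14,.16],3.008,s,n=4)
s['eef_pos']=np.array([.53,-.14,.16]); plan([.5558,-.0261,.16],1.428,s,n=10)
```

```text
t 23.05 pos [ 0.5267 -0.3102  0.0268] yaw 3.008 F [-0.9  1.3  3.1] op 0.0097
n 4 dphi -0.0
[np.float64(0.0048), np.float64(0.0423), np.float64(-0.0033)] tw 0.0
[np.float64(0.0048), np.float64(0.0423), np.float64(-0.0033)] tw 0.0
[np.float64(0.0048), np.float64(0.0423), np.float64(-0.0033)] tw 0.0
[np.float64(0.0048), np.float64(0.0423), np.float64(-0.0033)] tw 0.0
n 10 dphi -1.58
[np.float64(-0.001), np.float64(0.0116), np.float64(-0.0)] tw 0.158
[np.float64(0.0008), np.float64(0.0117), np.float64(-0.0)] tw 0.158
[np.float64(0.0026), np.float64(0.0114), np.float64(-0.0)] tw 0.158
[np.float64(0.0044), np.float64(0.0108), np.float64(-0.0)] tw 0.158
[np.float64(0.006), np.float64(0.01), np.float64(-0.0)] tw 0.158
[np.float64(0.0075), np.float64(0.0089), np.float64(-0.0)] tw 0.158
[np.float64(0.0088), np.float64(0.0076), np.float64(-0.0)] tw 0.158
[np.float64(0.0099), np.float64(0.0061), np.float64(-0.0)] tw 0.158
[np.float64(0.0108), np.float64(0.0045), np.float64(-0.0)] tw 0.158
[np.float64(0.0113), np.float64(0.0028), np.float64(-0.0)] tw 0.158
```

carry_out(rows=[{"delta_pos":[0,0,-0.04],"twist":[0,0,0],"claw":-1},{"delta_pos":[0,0,-0.04],"twist":[0,0,0],"claw":-1},{"delta_pos":[0,0,-0.04],"twist":[0,0,0],"claw":-1},{"delta_pos":[0.0048,0.0423,-0.0035],"twist":[0,0,0],"claw":-1},{"delta_pos":[0.0048,0.0423,-0.0035],"twist":[0,0,0],"claw":-1},{"delta_pos":[0.0048,0.0423,-0.0035],"twist":[0,0,0],"claw":-1},{"delta_pos":[0.0048,0.0423,-0.0035],"twist":[0,0,0],"claw":-1},{"delta_pos":[0,0,0],"twist":[0,0,0],"claw":-1}])

```text
t: 24.05
eef_pos: [0.5299, -0.136, 0.1609]
eef_rot: [0.063, 0.998, 0.0, 0.0]
contact_force: [0.5, -0.8, -2.3]
opening: 0.0098
```

carry_out(rows=[{"delta_pos":[-0.001,0.0116,0],"twist":[0,0,0.158],"claw":-1},{"delta_pos":[0.0008,0.0117,0],"twist":[0,0,0.158],"claw":-1},{"delta_pos":[0.0026,0.0114,0],"twist":[0,0,0.158],"claw":-1},{"delta_pos":[0.0044,0.0108,0],"twist":[0,0,0.158],"claw":-1},{"delta_pos":[0.006,0.01,0],"twist":[0,0,0.158],"claw":-1},{"delta_pos":[0.0075,0.0089,0],"twist":[0,0,0.158],"claw":-1},{"delta_pos":[0.0088,0.0076,0],"twist":[0,0,0.158],"claw":-1},{"delta_pos":[0.0099,0.0061,0],"twist":[0,0,0.158],"claw":-1}])

```text
t: 25.05
eef_pos: [0.5503, -0.0504, 0.1598]
eef_rot: [0.646, 0.763, -0.001, -0.0]
contact_force: [0.6, -0.0, -1.7]
opening: 0.0096
```

carry_out(rows=[{"delta_pos":[0.0108,0.0045,0],"twist":[0,0,0.158],"claw":-1},{"delta_pos":[0.0113,0.0028,0],"twist":[0,0,0.158],"claw":-1},{"delta_pos":[0,0,0],"twist":[0,0,0],"claw":-1},{"delta_pos":[0,0,0],"twist":[0,0,0],"claw":-1}])

```text
t: 25.55
eef_pos: [0.5556, -0.0277, 0.1601]
eef_rot: [0.755, 0.655, -0.001, -0.0]
contact_force: [0.2, 0.3, -1.5]
opening: 0.0098
```

Run:
```python
from h import *
s=st(); s,im=grab('wrist','w24'); grab('side','s24',(140,150,360,330),3)
```

```text
t 25.55 pos [ 0.5556 -0.0277  0.1601] yaw 1.429 F [ 0.2  0.3 -1.5] op 0.0098
```

View pics/w24.png

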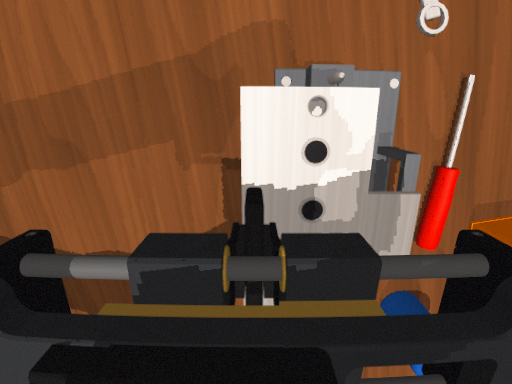

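View pics/s24.png

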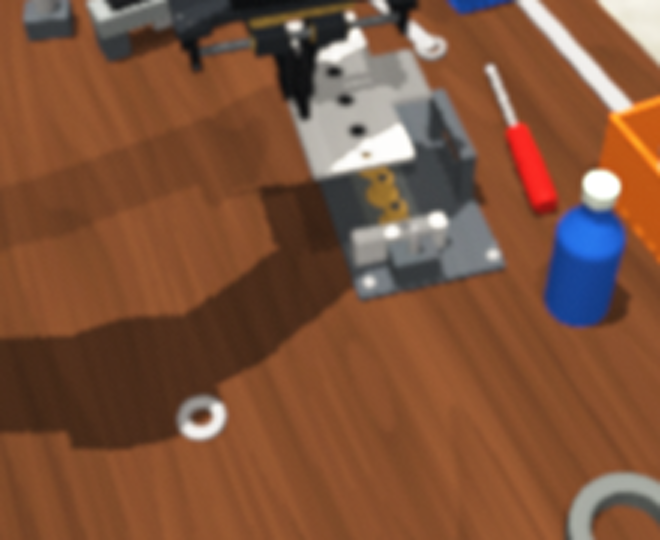

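carry_out(rows=[{"delta_pos":[0.0005,0,0.04],"twist":[0,0,0],"claw":-1},{"delta_pos":[0,0,0.03],"twist":[0,0,0],"claw":-1},{"delta_pos":[0,0,0],"twist":[0,0,0],"claw":-1},{"delta_pos":[0,0,0],"twist":[0,0,0],"claw":-1}])

```text
t: 26.15
eef_pos: [0.5569, -0.0262, 0.0916]
eef_rot: [0.756, 0.655, 0.001, 0.001]
contact_force: [0.5, 0.3, -1.7]
opening: 0.0095
```

Run:
```python
from h import *
s=st(); s,im=grab('wrist','w25',(220,20,470,250),3)
```

```text
t 26.15 pos [ 0.5569 -0.0262  0.0916] yaw 1.4277 F [ 0.5  0.3 -1.7] op 0.0095
```

View pics/w25.png

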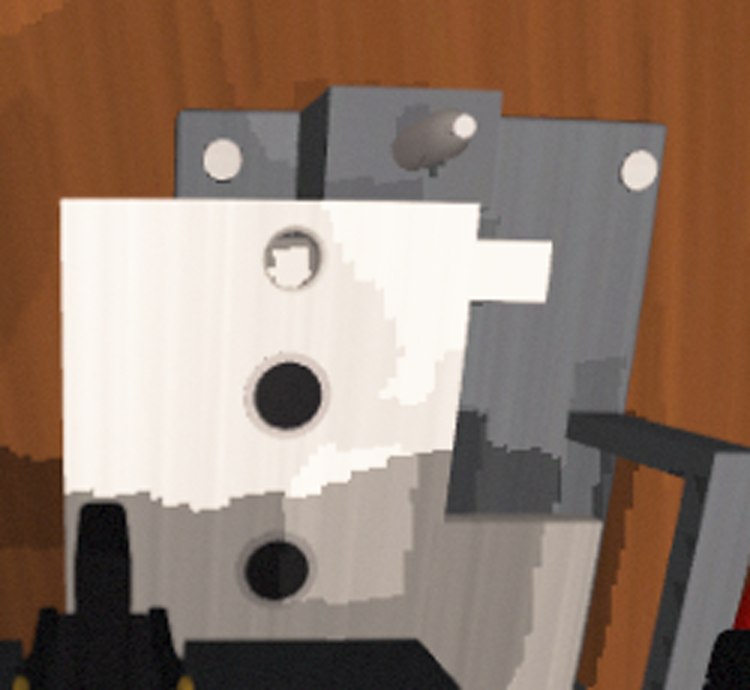

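Run:
```python
from h import *
s=st(); c=cam('wrist',s)
print('peg',(intool(s,cast(c,(374.2,61.8),.066))*1e3).round(1))
print('hole',(intool(s,cast(c,(317.5,106.2),.0708))*1e3).round(1))
for u in [(288.5,395),(277,570)]: print('dot',(intool(s,cast(c,(220+u[0]/3,20+u[1]/3),.0708))*1e3).round(1))
```

```text
t 26.2 pos [ 0.5572 -0.0261  0.092 ] yaw 1.4277 F [ 0.7 -0.4 -1.8] op 0.0096
peg [109.   71.2  26.2]
hole [82.9 37.5 21.3]
dot [55.9 38.3 21.3]
dot [17.8 38.3 21.3]
```

carry_out(rows=[{"delta_pos":[-0.0006,0,0.0145],"twist":[0,0,0],"claw":-1},{"delta_pos":[0,0,0],"twist":[0,0,0],"claw":-1},{"delta_pos":[0,0,0],"twist":[0,0,0],"claw":-1}])

```text
t: 26.58
eef_pos: [0.5559, -0.0266, 0.0761]
eef_rot: [0.756, 0.655, 0.0, 0.0]
contact_force: [0.3, 0.1, -2.7]
opening: 0.0093
```

Run:
```python
from h import *
s=st(); s,im=grab('wrist','w26',(220,20,470,250),3)
grab('side','s26',(140,150,360,330),3)
```

```text
t 26.57 pos [ 0.5559 -0.0266  0.0761] yaw 1.4279 F [ 0.3  0.1 -2.7] op 0.0093
```

View pics/w26.png

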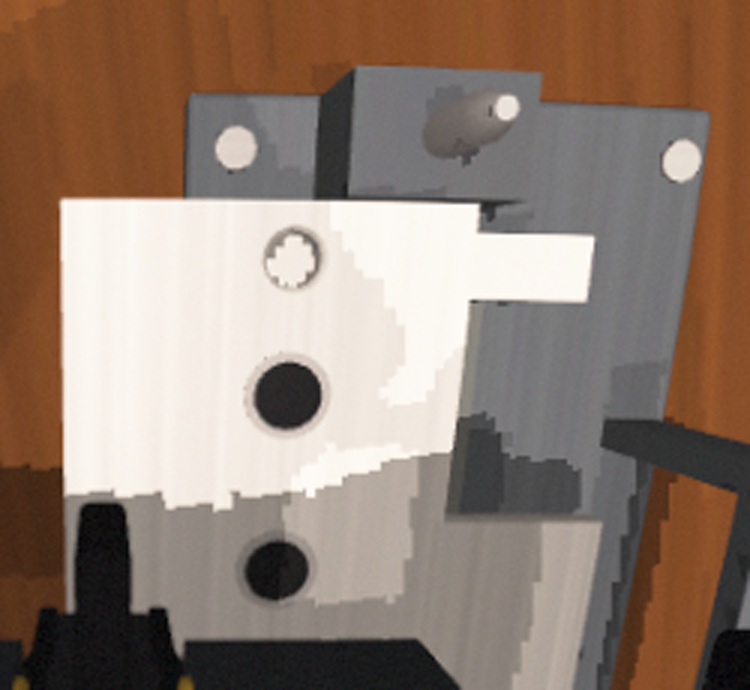

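View pics/s26.png

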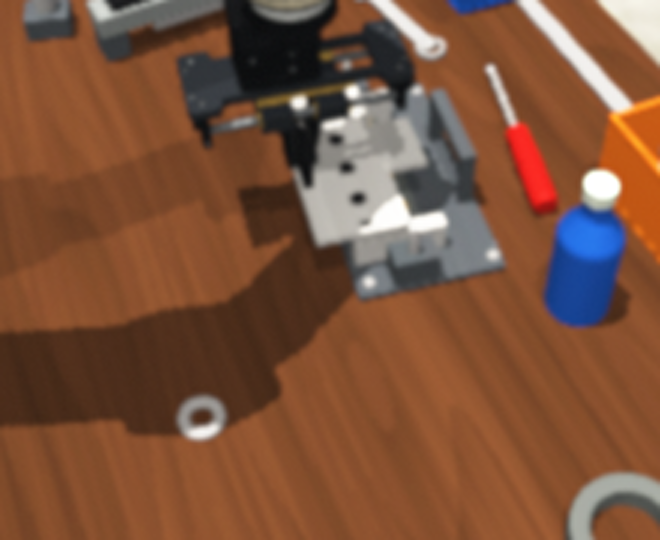

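Run:
```python
from h import *
s=st(); c=cam('wrist',s)
print('peg',(intool(s,cast(c,(389,55.7),.066))*1e3).round(1))
print('hole',(intool(s,cast(c,(317.5,106.2),.0553))*1e3).round(1))
```

```text
t 26.68 pos [ 0.5561 -0.0265  0.0763] yaw 1.4279 F [ 0.5 -0.5 -2.4] op 0.0093
peg [109.4  72.4  10.4]
hole [82.8 37.4 21. ]
```

carry_out(rows=[{"delta_pos":[0,0,-0.001],"twist":[0,0,0],"claw":-1},{"delta_pos":[0,0.01,0],"twist":[0,0,0],"claw":-1},{"delta_pos":[0,0.01,0],"twist":[0,0,0],"claw":-1},{"delta_pos":[0,0.01,0],"twist":[0,0,0],"claw":-1},{"delta_pos":[0,0.005,0],"twist":[0,0,0],"claw":-1},{"delta_pos":[0,0,0],"twist":[0,0,0],"claw":-1},{"delta_pos":[0,0,0],"twist":[0,0,0],"claw":-1}])

```text
t: 27.55
eef_pos: [0.5901, -0.0315, 0.0769]
eef_rot: [0.756, 0.655, -0.0, -0.0]
contact_force: [-0.2, -0.6, -2.3]
opening: 0.0096
```

Run:
```python
from h import *
s=st(); s,im=grab('wrist','w27',(220,20,470,250),3)
```

```text
t 27.55 pos [ 0.5901 -0.0315  0.0769] yaw 1.428 F [-0.2 -0.6 -2.3] op 0.0096
```

View pics/w27.png

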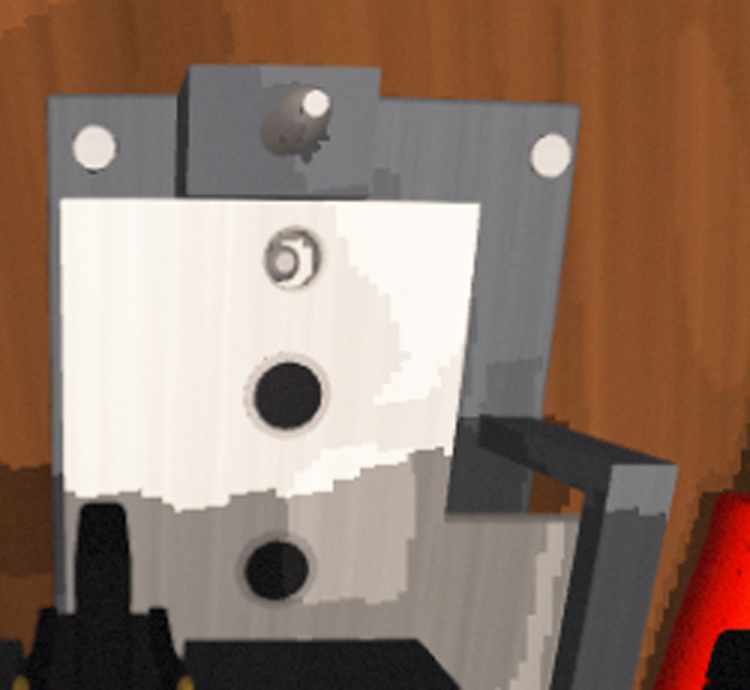

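Run:
```python
from h import *
s=st(); c=cam('wrist',s)
f=lambda x,y:(220+x/3-.33,20+y/3-.33)
z=s['eef_pos'][2]-.0268+.006
print('peg',(intool(s,cast(c,f(316,103),.066))*1e3).round(1))
print('hole',(intool(s,cast(c,f(293,259),z))*1e3).round(1))
print('pin',(intool(s,cast(c,f(286,261),.047))*1e3).round(1))
```

```text
t 27.6 pos [ 0.5901 -0.0315  0.077 ] yaw 1.428 F [-0.2 -0.  -2.3] op 0.0093
peg [109.5  37.7  10.9]
hole [83.  37.3 20.8]
pin [82.8 37.9 29.9]
```

carry_out(rows=[{"delta_pos":[0,0.0004,0.005],"twist":[0,0,0],"claw":-1},{"delta_pos":[0,0,0.004],"twist":[0,0,0],"claw":-1},{"delta_pos":[0,0,0.002],"twist":[0,0,0],"claw":-1},{"delta_pos":[0,0,0],"twist":[0,0,0],"claw":-1}])

```text
t: 28.1
eef_pos: [0.5908, -0.0316, 0.0658]
eef_rot: [0.756, 0.655, -0.0, -0.0]
contact_force: [0.8, -0.5, -2.2]
opening: 0.0097
```

Run:
```python
from h import *
s=st(); s,im=grab('wrist','w28',(220,20,470,250),3)
```

```text
t 28.1 pos [ 0.5908 -0.0316  0.0658] yaw 1.4279 F [ 0.8 -0.5 -2.2] op 0.0097
```

View pics/w28.png

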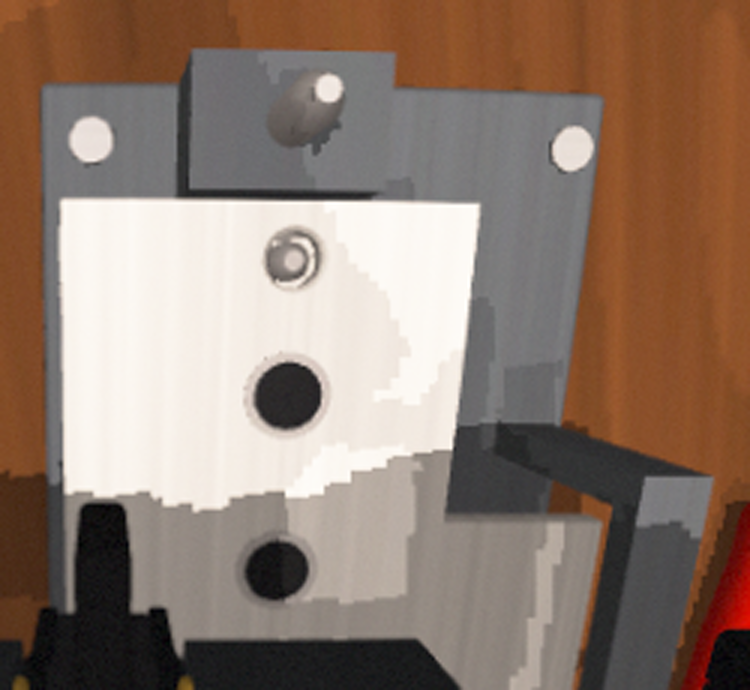

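carry_out(rows=[{"delta_pos":[0,0,0.0015],"twist":[0,0,0],"claw":-1},{"delta_pos":[0,0,0],"twist":[0,0,0],"claw":-1}])

```text
t: 28.4
eef_pos: [0.5911, -0.0316, 0.0648]
eef_rot: [0.756, 0.655, 0.0, 0.0]
contact_force: [-0.1, -0.2, -1.7]
opening: 0.0098
```

carry_out(rows=[{"delta_pos":[0,0,0],"twist":[0,0,0],"claw":-0.3},{"delta_pos":[0,0,0],"twist":[0,0,0],"claw":-0.3},{"delta_pos":[0,0,0],"twist":[0,0,0],"claw":-0.3},{"delta_pos":[0,0,-0.05],"twist":[0,0,0],"claw":-0.3},{"delta_pos":[0,0,-0.06],"twist":[0,0,0],"claw":-0.3},{"delta_pos":[0,0,-0.06],"twist":[0,0,0],"claw":-0.3},{"delta_pos":[0,0,0],"twist":[0,0,0],"claw":0},{"delta_pos":[0,0,0],"twist":[0,0,0],"claw":0}])

```text
t: 29.4
eef_pos: [0.5905, -0.0319, 0.2343]
eef_rot: [0.756, 0.655, -0.0, 0.0]
contact_force: [-0.5, -0.1, -0.7]
opening: 0.0407
```

Run:
```python
from h import *
s=st(); s,im=grab('wrist','w29'); grab('side','s29',(140,150,360,330),3)
```

```text
t 29.4 pos [ 0.5905 -0.0319  0.2343] yaw 1.4277 F [-0.5 -0.1 -0.7] op 0.0407
```

View pics/w29.png

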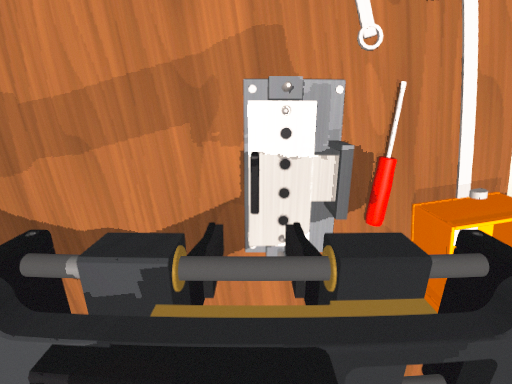

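View pics/s29.png

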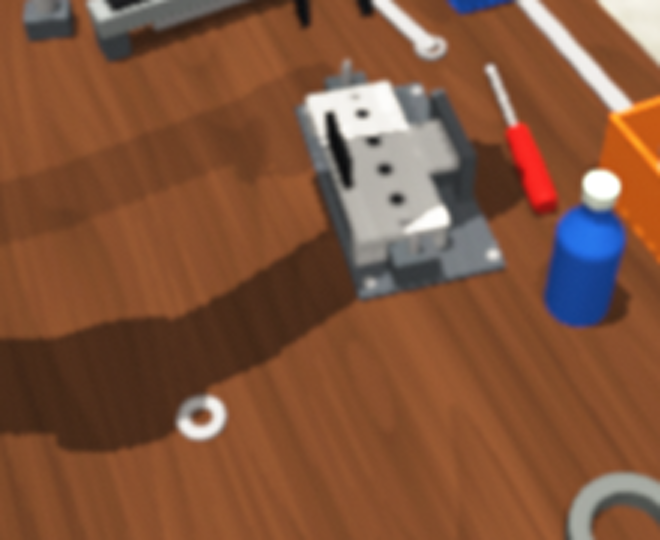

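Run:
```python
from h import *
plan([.555,.281,.26],.067,n=9)
```

```text
n 9 dphi -1.361
[np.float64(0.0339), np.float64(-0.0088), np.float64(-0.003)] tw 0.1512
[np.float64(0.0321), np.float64(-0.0138), np.float64(-0.003)] tw 0.1512
[np.float64(0.0297), np.float64(-0.0185), np.float64(-0.003)] tw 0.1512
[np.float64(0.0266), np.float64(-0.0227), np.float64(-0.003)] tw 0.1512
[np.float64(0.0229), np.float64(-0.0265), np.float64(-0.003)] tw 0.1512
[np.float64(0.0186), np.float64(-0.0296), np.float64(-0.003)] tw 0.1512
[np.float64(0.0139), np.float64(-0.0321), np.float64(-0.003)] tw 0.1512
[np.float64(0.0089), np.float64(-0.0338), np.float64(-0.003)] tw 0.1512
[np.float64(0.0037), np.float64(-0.0348), np.float64(-0.003)] tw 0.1512
```

carry_out(rows=[{"delta_pos":[0.0339,-0.0088,-0.003],"twist":[0,0,0.151],"claw":0.1},{"delta_pos":[0.0321,-0.0138,-0.003],"twist":[0,0,0.151],"claw":0.1},{"delta_pos":[0.0297,-0.0185,-0.003],"twist":[0,0,0.151],"claw":0.1},{"delta_pos":[0.0266,-0.0227,-0.003],"twist":[0,0,0.151],"claw":0.1},{"delta_pos":[0.0229,-0.0265,-0.003],"twist":[0,0,0.151],"claw":0.1},{"delta_pos":[0.0186,-0.0296,-0.003],"twist":[0,0,0.151],"claw":0.1},{"delta_pos":[0.0139,-0.0321,-0.003],"twist":[0,0,0.151],"claw":0.1},{"delta_pos":[0.0089,-0.0338,-0.003],"twist":[0,0,0.151],"claw":0.1}])

```text
t: 30.5
eef_pos: [0.5589, 0.2472, 0.2566]
eef_rot: [0.994, 0.107, -0.002, 0.001]
contact_force: [0.2, -0.9, -0.1]
opening: 0.0479
```

carry_out(rows=[{"delta_pos":[0.0037,-0.0348,-0.003],"twist":[0,0,0.151],"claw":0.1},{"delta_pos":[0,0,0],"twist":[0,0,0],"claw":0.1},{"delta_pos":[0,0,0],"twist":[0,0,0],"claw":0.1}])

```text
t: 30.88
eef_pos: [0.5555, 0.2802, 0.26]
eef_rot: [0.999, 0.035, -0.001, 0.001]
contact_force: [0.5, -0.3, -0.6]
opening: 0.0482
```

Run:
```python
from h import *
s=st(); print(s['joint_pos'].round(2)); s,im=grab('wrist','w30')
```

```text
t 30.88 pos [0.5555 0.2802 0.26  ] yaw 0.0694 F [ 0.5 -0.3 -0.6] op 0.0482
[-0.25  0.4  -0.38  1.62  0.16  1.16 -2.17]
```

View pics/w30.png

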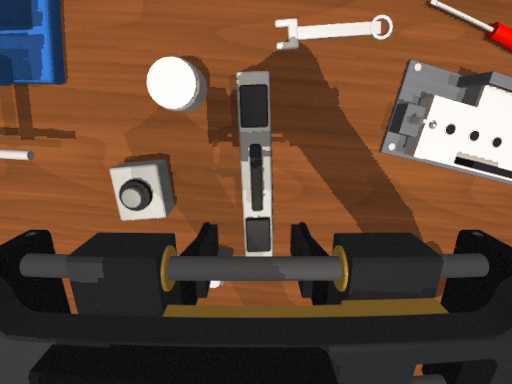

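Run:
```python
from h import *
im=cv2.imread('pics/w30_raw.png'); s=telemetry.sense(); c=cam('wrist',s)
v=im[60:270,200:310]; cv2.imwrite('pics/w30z.png',cv2.resize(v,None,fx=2.8,fy=2.8,interpolation=cv2.INTER_CUBIC))
g=cv2.cvtColor(im,cv2.COLOR_BGR2GRAY); m=(g<70).astype(np.uint8); m[:62]=0;m[255:]=0;m[:,:238]=0;m[:,274:]=0
n,l,t,cc=cv2.connectedComponentsWithStats(m)
for i in range(1,n):
    if t[i,4]>60: 
        z=.094 if t[i,2]<20 else .06
        mr=cv2.minAreaRect(np.argwhere(l==i)[:,::-1].astype(np.float32)); 
        print(t[i],cc[i].round(1),np.round(mr[0],1),np.round(mr[1],1),round(mr[2],1),(intool(s,cast(c,mr[0],z))*1e3).round(1))
```

```text
[242  62  32  71 412] [267.1  84.1] [257.5  97. ] [70. 31.] 90.0 [ 99.    4.5 200.1]
[ 239   84   29   44 1175] [253.5 105.3] [253.6 105.5] [42.5 28.1] 87.8 [ 8.900e+01 -2.000e-01  2.001e+02]
[250 144  13  66 701] [256.  175.8] [256.  176.5] [65.2 11.1] 88.8 [  7.6   2.7 166.3]
[246 218  24  34 697] [258.  235.1] [257.5 234.5] [33. 23.] 90.0 [-83.1   5.4 200.4]
```

View pics/w30z.png

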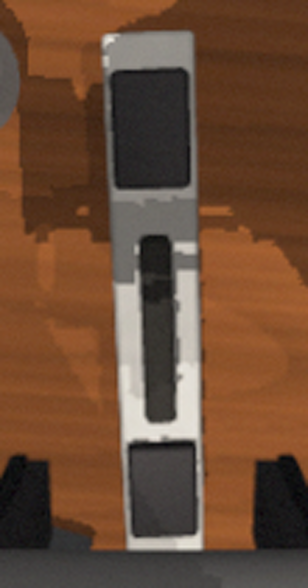

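carry_out(rows=[{"delta_pos":[0.004,0.0026,0.05],"twist":[0,0,-0.0325],"claw":0.1},{"delta_pos":[0,0,0.05],"twist":[0,0,0],"claw":0.1},{"delta_pos":[0,0,0.05],"twist":[0,0,0],"claw":0.1},{"delta_pos":[0,0,0.022],"twist":[0,0,0],"claw":0.1},{"delta_pos":[0,0,0],"twist":[0,0,0],"claw":0.1},{"delta_pos":[0,0,0],"twist":[0,0,0],"claw":0.1}], squeeze=60)

```text
t: 31.68
eef_pos: [0.5609, 0.2785, 0.0906]
eef_rot: [0.999, 0.05, 0.001, -0.0]
contact_force: [0.3, 0.3, 0.6]
opening: 0.0478
```

Run:
```python
from h import *
s=st(); s,im=grab('wrist','w31'); c=cam('wrist',s)
g=cv2.cvtColor(im,cv2.COLOR_BGR2GRAY)
```

```text
t 31.68 pos [0.5609 0.2785 0.0906] yaw 0.1002 F [0.3 0.3 0.6] op 0.0478
```

View pics/w31.png

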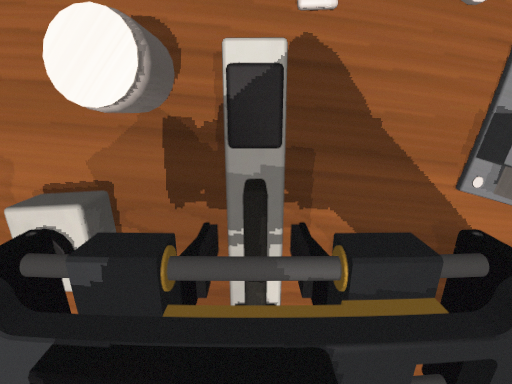

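Run:
```python
from h import *
s=telemetry.sense(); c=cam('wrist',s)
for u,z in [((255,39.5),.06),((255,105),.06),((255.5,181),.094)]: print((intool(s,cast(c,u,z))*1e3).round(1))
```

```text
[121.3   0.8  31.4]
[83.7  0.8 31.3]
[43.1  1.1 -2.8]
```

carry_out(rows=[{"delta_pos":[0,0.0005,0.009],"twist":[0,0,0],"claw":-1},{"delta_pos":[0,0,0],"twist":[0,0,0],"claw":-1},{"delta_pos":[0,0,0],"twist":[0,0,0],"claw":-1},{"delta_pos":[0,0,0],"twist":[0,0,0],"claw":-1},{"delta_pos":[0,0,0],"twist":[0,0,0],"claw":-1},{"delta_pos":[0,0,0],"twist":[0,0,0],"claw":-1},{"delta_pos":[0,0,0],"twist":[0,0,0],"claw":-1}], squeeze=60)

```text
t: 32.6
eef_pos: [0.56, 0.2784, 0.0807]
eef_rot: [0.999, 0.051, 0.0, 0.0]
contact_force: [0.5, -0.2, 2.2]
opening: 0.0133
```

Run:
```python
from h import *
s=st(); s,im=grab('wrist','w32');
```

```text
t 32.6 pos [0.56   0.2784 0.0807] yaw 0.1013 F [ 0.5 -0.2  2.2] op 0.0133
```

View pics/w32.png

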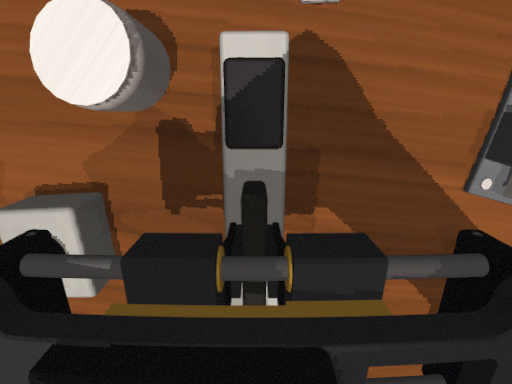

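Run:
```python
from h import *
s=telemetry.sense(); c=cam('wrist',s)
for u,z in [((255,33.5),.06),((255,103),.06),((255,148),.06),((255.5,183),.094)]: print((intool(s,cast(c,u,z))*1e3).round(1))
s['eef_pos']=s['eef_pos']+[0,0,.12]; plan([.628,-.0375,.20],1.428,s,n=9)
```

```text
[121.8   0.7  20.7]
[84.5  0.8 20.7]
[58.2  0.8 20.7]
[ 44.7   1.  -13.3]
n 9 dphi 1.327
[np.float64(0.004), np.float64(0.0357), np.float64(0.0001)] tw -0.1474
[np.float64(-0.0013), np.float64(0.0359), np.float64(0.0001)] tw -0.1474
[np.float64(-0.0066), np.float64(0.0353), np.float64(0.0001)] tw -0.1474
[np.float64(-0.0117), np.float64(0.0339), np.float64(0.0001)] tw -0.1474
[np.float64(-0.0165), np.float64(0.0319), np.float64(0.0001)] tw -0.1474
[np.float64(-0.021), np.float64(0.0291), np.float64(0.0001)] tw -0.1474
[np.float64(-0.0251), np.float64(0.0257), np.float64(0.0001)] tw -0.1474
[np.float64(-0.0286), np.float64(0.0217), np.float64(0.0001)] tw -0.1474
[np.float64(-0.0315), np.float64(0.0173), np.float64(0.0001)] tw -0.1474
```

carry_out(rows=[{"delta_pos":[0,0,-0.03],"twist":[0,0,0],"claw":-1},{"delta_pos":[0,0,-0.045],"twist":[0,0,0],"claw":-1},{"delta_pos":[0,0,-0.045],"twist":[0,0,0],"claw":-1},{"delta_pos":[0.004,0.0357,0],"twist":[0,0,-0.1474],"claw":-1},{"delta_pos":[-0.0013,0.0359,0],"twist":[0,0,-0.1474],"claw":-1},{"delta_pos":[-0.0066,0.0353,0],"twist":[0,0,-0.1474],"claw":-1},{"delta_pos":[-0.0117,0.0339,0],"twist":[0,0,-0.1474],"claw":-1},{"delta_pos":[-0.0165,0.0319,0],"twist":[0,0,-0.1474],"claw":-1}])

```text
t: 33.65
eef_pos: [0.5967, 0.1015, 0.1989]
eef_rot: [0.912, 0.409, -0.002, -0.0]
contact_force: [-0.2, -0.9, -5.0]
opening: 0.0135
```

carry_out(rows=[{"delta_pos":[-0.021,0.0291,0],"twist":[0,0,-0.1474],"claw":-1},{"delta_pos":[-0.0251,0.0257,0],"twist":[0,0,-0.1474],"claw":-1},{"delta_pos":[-0.0286,0.0217,0],"twist":[0,0,-0.1474],"claw":-1},{"delta_pos":[-0.0315,0.0173,0],"twist":[0,0,-0.1474],"claw":-1},{"delta_pos":[0,0,0],"twist":[0,0,0],"claw":-1},{"delta_pos":[0,0,0],"twist":[0,0,0],"claw":-1}])

```text
t: 34.4
eef_pos: [0.627, -0.0369, 0.1993]
eef_rot: [0.756, 0.655, -0.001, -0.001]
contact_force: [0.1, 1.1, -5.2]
opening: 0.0136
```

Run:
```python
from h import *
s=st(); s,im=grab('wrist','w33'); grab('side','s33',(140,90,360,300),2.7)
```

```text
t 34.4 pos [ 0.627  -0.0369  0.1993] yaw 1.4271 F [ 0.1  1.1 -5.2] op 0.0136
```

View pics/w33.png

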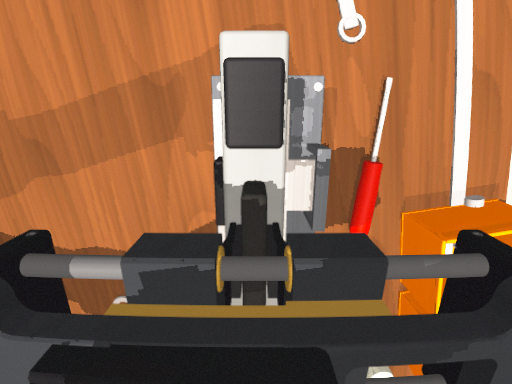

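View pics/s33.png

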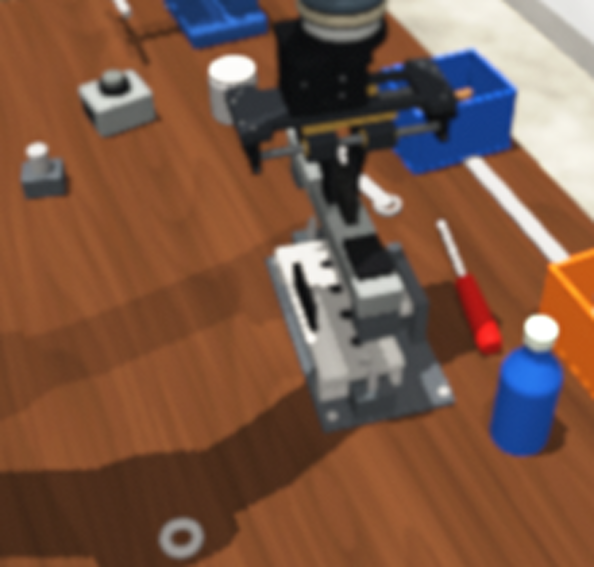

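carry_out(rows=[{"delta_pos":[0.0005,0.001,0.03],"twist":[0,0,0],"claw":-1},{"delta_pos":[0,0,0.017],"twist":[0,0,0],"claw":-1},{"delta_pos":[0,0,0],"twist":[0,0,0],"claw":-1},{"delta_pos":[0,0,0],"twist":[0,0,0],"claw":-1}])

```text
t: 35.0
eef_pos: [0.6297, -0.0367, 0.1544]
eef_rot: [0.756, 0.655, 0.001, 0.0]
contact_force: [-0.2, 0.0, -5.1]
opening: 0.0135
```

Run:
```python
from h import *
s=st(); grab('side','s34',(210,150,320,280),5); s,im=grab('wrist','w34')
```

```text
t 35.0 pos [ 0.6297 -0.0367  0.1544] yaw 1.4284 F [-0.2  0.  -5.1] op 0.0135
```

View pics/s34.png

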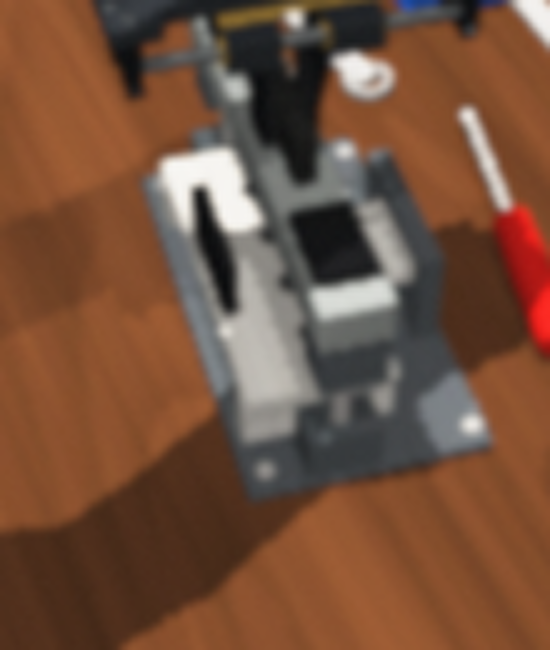

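View pics/w34.png

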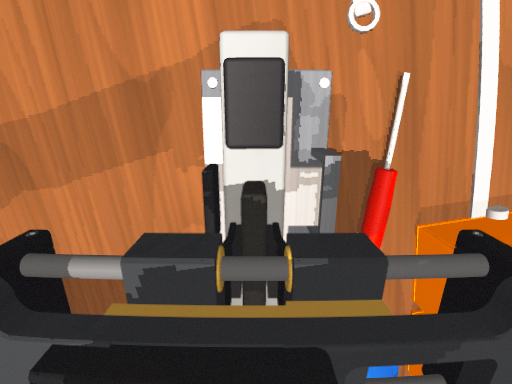

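Run:
```python
from h import *
s=telemetry.sense(); c=cam('wrist',s)
for u,z in [((203,75),.008),((331,75),.008),((212,82.5),.008),((324.5,82.5),.008),((221,90),.0877+.047),((288,90),.1337)]: print((intool(s,cast(c,u,z))*1e3).round(1))
```

```text
[117.  -51.5 146.7]
[117.6  78.2 147. ]
[109.7 -42.6 146.7]
[110.2  72.  147. ]
[ 91.6 -19.1  20.1]
[91.8 19.7 21.2]
```

carry_out(rows=[{"delta_pos":[0,-0.0015,0.004],"twist":[0,0,0],"claw":-1},{"delta_pos":[0,0,0.006],"twist":[0,0,0],"claw":-1},{"delta_pos":[0,0,0.004],"twist":[0,0,0],"claw":-1},{"delta_pos":[0,0,0],"twist":[0,0,0],"claw":-1}])

```text
t: 35.6
eef_pos: [0.6272, -0.0371, 0.1389]
eef_rot: [0.756, 0.655, -0.0, -0.0]
contact_force: [0.5, 0.1, -4.6]
opening: 0.0137
```

Run:
```python
from h import *
s=st(); grab('side','s35',(210,150,320,280),5)
```

```text
t 35.6 pos [ 0.6272 -0.0371  0.1389] yaw 1.4279 F [ 0.5  0.1 -4.6] op 0.0137
```

View pics/s35.png

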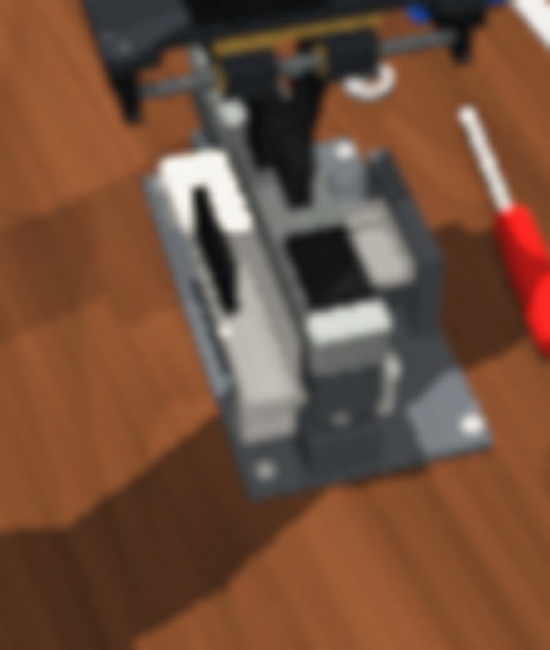

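carry_out(rows=[{"delta_pos":[0.0003,0.0004,0.005],"twist":[0,0,0],"claw":-1},{"delta_pos":[0,0,0.005],"twist":[0,0,0],"claw":-1},{"delta_pos":[0,0,0],"twist":[0,0,0],"claw":-1}])

```text
t: 36.02
eef_pos: [0.6275, -0.0368, 0.1288]
eef_rot: [0.756, 0.655, -0.001, -0.0]
contact_force: [0.6, -0.7, -5.2]
opening: 0.0139
```

carry_out(rows=[{"delta_pos":[0,0,0.004],"twist":[0,0,0],"claw":-1},{"delta_pos":[0,0,0.003],"twist":[0,0,0],"claw":-1},{"delta_pos":[0,0,0],"twist":[0,0,0],"claw":-1}])

```text
t: 36.4
eef_pos: [0.6278, -0.0368, 0.1222]
eef_rot: [0.756, 0.655, -0.0, -0.0]
contact_force: [0.4, -0.8, -5.4]
opening: 0.0134
```

carry_out(rows=[{"delta_pos":[0,0,0.003],"twist":[0,0,0],"claw":-1},{"delta_pos":[0,0,0.001],"twist":[0,0,0],"claw":-1},{"delta_pos":[0,0,0],"twist":[0,0,0],"claw":-1}])

```text
t: 36.78
eef_pos: [0.628, -0.0368, 0.1187]
eef_rot: [0.756, 0.655, -0.0, 0.0]
contact_force: [-0.4, -0.2, -4.4]
opening: 0.0135
```

carry_out(rows=[{"delta_pos":[0,0,0.001],"twist":[0,0,0],"claw":-1},{"delta_pos":[0,0,0],"twist":[0,0,0],"claw":-1}])

```text
t: 37.02
eef_pos: [0.6281, -0.0368, 0.1186]
eef_rot: [0.756, 0.655, -0.0, 0.0]
contact_force: [-3.3, -0.2, 5.4]
opening: 0.0138
```

carry_out(rows=[{"delta_pos":[0,0,0],"twist":[0,0,0],"claw":-0.2},{"delta_pos":[0,0,0],"twist":[0,0,0],"claw":-0.2},{"delta_pos":[0,0,0],"twist":[0,0,0],"claw":-0.2},{"delta_pos":[0,0,-0.04],"twist":[0,0,0],"claw":-0.2},{"delta_pos":[0,0,-0.05],"twist":[0,0,0],"claw":-0.2},{"delta_pos":[0,0,-0.05],"twist":[0,0,0],"claw":-0.2},{"delta_pos":[0,0,0],"twist":[0,0,0],"claw":-1},{"delta_pos":[0,0,0],"twist":[0,0,0],"claw":-1}])

```text
t: 38.02
eef_pos: [0.6277, -0.0369, 0.257]
eef_rot: [0.756, 0.655, -0.0, -0.0]
contact_force: [0.4, 0.0, -0.9]
opening: 0.0223
```

Run:
```python
from h import *
s=st(); s,im=grab('wrist','w36'); grab('side','s36',(100,90,340,290),3.2)
plan([.51,.42,.25],1.0,n=9)
```

```text
t 38.02 pos [ 0.6277 -0.0369  0.257 ] yaw 1.4279 F [ 0.4  0.  -0.9] op 0.0223
n 9 dphi -0.428
[np.float64(0.0484), np.float64(-0.0201), np.float64(0.0006)] tw 0.0475
[np.float64(0.0474), np.float64(-0.0224), np.float64(0.0006)] tw 0.0475
[np.float64(0.0463), np.float64(-0.0246), np.float64(0.0006)] tw 0.0475
[np.float64(0.0451), np.float64(-0.0268), np.float64(0.0006)] tw 0.0475
[np.float64(0.0437), np.float64(-0.0289), np.float64(0.0006)] tw 0.0475
[np.float64(0.0423), np.float64(-0.031), np.float64(0.0006)] tw 0.0475
[np.float64(0.0408), np.float64(-0.0329), np.float64(0.0006)] tw 0.0475
[np.float64(0.0392), np.float64(-0.0348), np.float64(0.0006)] tw 0.0475
[np.float64(0.0375), np.float64(-0.0367), np.float64(0.0006)] tw 0.0475
```

View pics/w36.png

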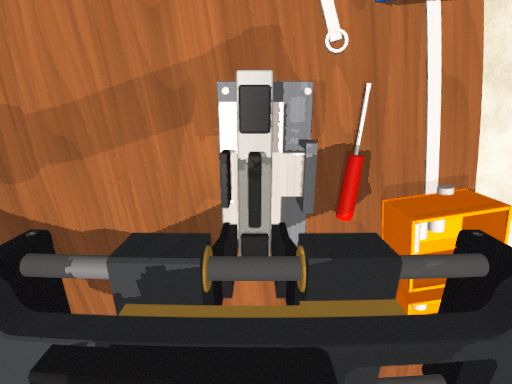

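View pics/s36.png

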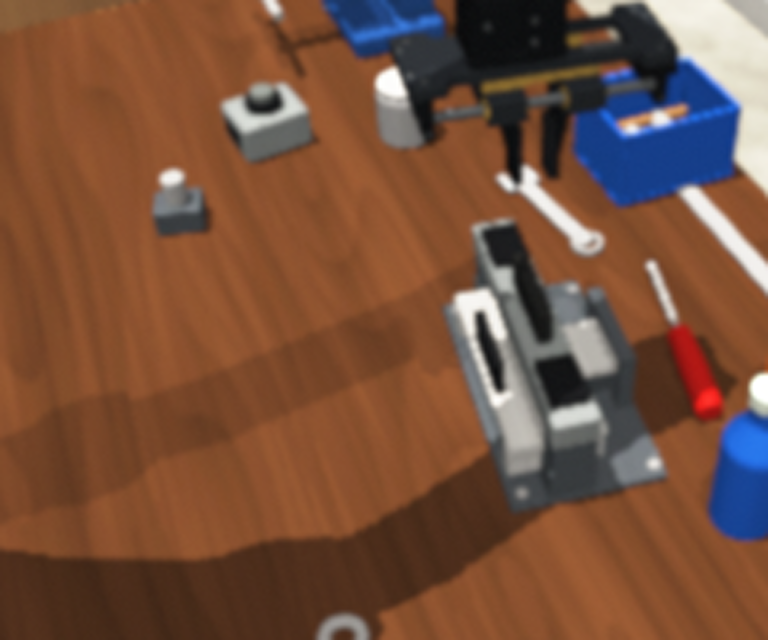

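carry_out(rows=[{"delta_pos":[0.0484,-0.0201,0],"twist":[0,0,0.0475],"claw":-1},{"delta_pos":[0.0474,-0.0224,0],"twist":[0,0,0.0475],"claw":-1},{"delta_pos":[0.0463,-0.0246,0],"twist":[0,0,0.0475],"claw":-1},{"delta_pos":[0.0451,-0.0268,0],"twist":[0,0,0.0475],"claw":-1},{"delta_pos":[0.0437,-0.0289,0],"twist":[0,0,0.0475],"claw":-1},{"delta_pos":[0.0423,-0.031,0],"twist":[0,0,0.0475],"claw":-1},{"delta_pos":[0.0408,-0.0329,0],"twist":[0,0,0.0475],"claw":-1},{"delta_pos":[0.0392,-0.0348,0],"twist":[0,0,0.0475],"claw":-1}], squeeze=20)

```text
t: 39.12
eef_pos: [0.523, 0.3705, 0.2558]
eef_rot: [0.866, 0.5, -0.001, 0.0]
contact_force: [0.0, -0.4, -0.2]
opening: 0.0003
```

carry_out(rows=[{"delta_pos":[0.0375,-0.0367,0],"twist":[0,0,0.0475],"claw":-1},{"delta_pos":[0,0,0],"twist":[0,0,0],"claw":-1},{"delta_pos":[0,0,0],"twist":[0,0,0],"claw":-1}])

```text
t: 39.5
eef_pos: [0.5106, 0.4196, 0.2559]
eef_rot: [0.877, 0.48, -0.001, 0.001]
contact_force: [-0.0, -1.3, -0.4]
opening: 0.0005
```

Run:
```python
from h import *
s=st(); s,im=grab('wrist','w37');
```

```text
t 39.5 pos [0.5106 0.4196 0.2559] yaw 1.0009 F [-0.  -1.3 -0.4] op 0.0005
```

View pics/w37.png

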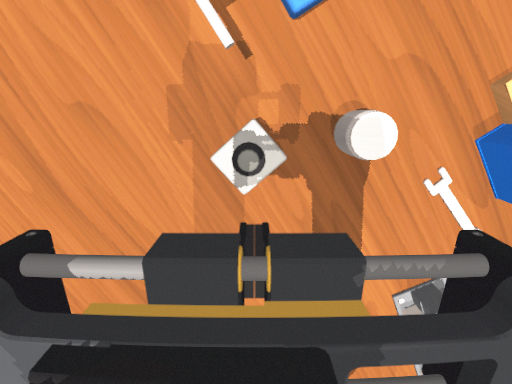

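Run:
```python
from h import *
im=cv2.imread('pics/w37_raw.png'); s=telemetry.sense(); c=cam('wrist',s)
a=im[110:200,200:300]; b=cv2.imread('pics/side0.png')[105:145,160:205]; d=cv2.imread('pics/top0.png')[190:230,80:125]
o=[cv2.resize(x,(k,260),interpolation=cv2.INTER_NEAREST) for x,k in ((a,289),(b,292),(d,292))]
cv2.imwrite('pics/btn.png',np.hstack(o))
```

```text
(no output)
```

View pics/btn.png

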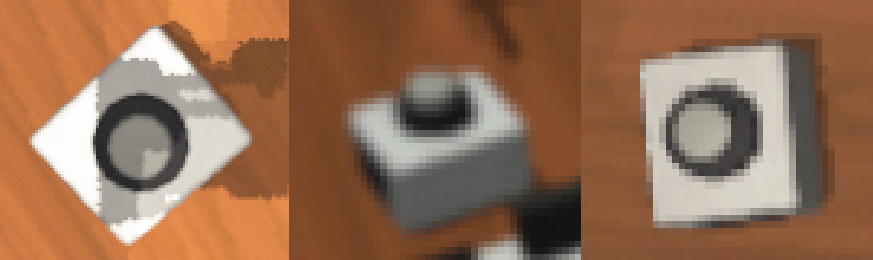

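Run:
```python
from h import *
s=telemetry.sense(); c=cam('wrist',s); sd=cam('side'); t=cam('top')
w,S,T=(247.9,160),(182.2,118.7),(98,209.5)
print(tri(c,w,sd,S),tri(c,w,t,T),tri(sd,S,t,T))
for z in (.05,.055,.06,.065,.07): print(z,cast(c,w,z).round(4),(intool(s,cast(c,w,z))*1e3).round(1))
```

```text
(array([0.51838153, 0.44117111, 0.06270085]), np.float64(0.00228927095677026)) (array([0.51759888, 0.44211074, 0.06774614]), np.float64(0.00041691697152535916)) (array([0.51895391, 0.44449925, 0.06048319]), np.float64(0.0022372515423889215))
0.05 [0.5159 0.4398 0.05  ] [ 20.6  -7.7 206.2]
0.055 [0.5164 0.4404 0.055 ] [ 21.4  -7.6 201.2]
0.06 [0.517  0.4411 0.06  ] [ 22.2  -7.5 196.1]
0.065 [0.5175 0.4417 0.065 ] [ 23.   -7.4 191.1]
0.07 [0.518  0.4423 0.07  ] [ 23.8  -7.3 186.1]
```

carry_out(rows=[{"delta_pos":[0.0235,-0.0074,0],"twist":[0,0,0],"claw":-1},{"delta_pos":[0,0,0.05],"twist":[0,0,0],"claw":-1},{"delta_pos":[0,0,0.05],"twist":[0,0,0],"claw":-1},{"delta_pos":[0,0,0.05],"twist":[0,0,0],"claw":-1},{"delta_pos":[0,0,0.013],"twist":[0,0,0],"claw":-1},{"delta_pos":[0,0,0],"twist":[0,0,0],"claw":-1},{"delta_pos":[0,0,0],"twist":[0,0,0],"claw":-1}])

```text
t: 40.42
eef_pos: [0.5185, 0.4451, 0.0971]
eef_rot: [0.878, 0.479, 0.002, -0.001]
contact_force: [-0.4, 0.6, 0.7]
opening: 0.0002
```

Run:
```python
from h import *
s=st(); s,im=grab('wrist','w38',(150,150,360,300),3.5); grab('side','s38',(150,80,250,160),6)
```

```text
t 40.42 pos [0.5185 0.4451 0.0971] yaw 0.9997 F [-0.4  0.6  0.7] op 0.0002
```

View pics/w38.png

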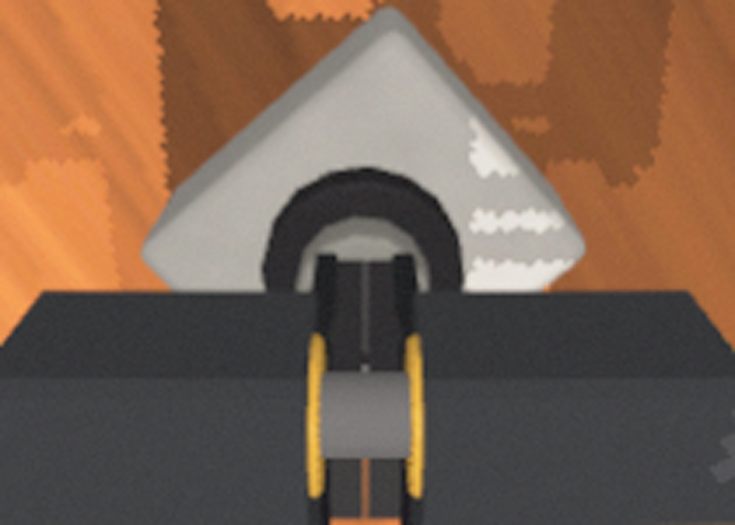

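View pics/s38.png

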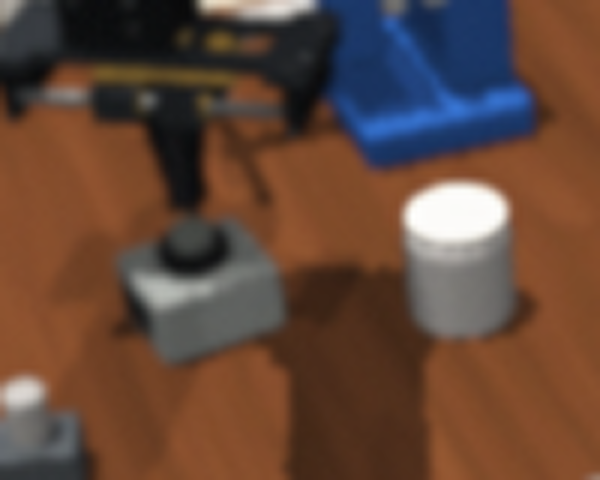

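carry_out(rows=[{"delta_pos":[-0.001,0,0.008],"twist":[0,0,0],"claw":-1},{"delta_pos":[0,0,0.003],"twist":[0,0,0],"claw":-1},{"delta_pos":[0,0,0],"twist":[0,0,0],"claw":-1}])

```text
t: 40.9
eef_pos: [0.5167, 0.443, 0.0834]
eef_rot: [0.878, 0.48, -0.0, 0.0]
contact_force: [-0.5, -1.7, 1.7]
opening: 0.0003
```

carry_out(rows=[{"delta_pos":[0,0,0.003],"twist":[0,0,0],"claw":-1},{"delta_pos":[0,0,0],"twist":[0,0,0],"claw":-1}])

```text
t: 41.15
eef_pos: [0.5167, 0.4432, 0.0806]
eef_rot: [0.877, 0.48, -0.0, 0.0]
contact_force: [0.1, -1.3, 3.9]
opening: 0.0003
```

carry_out(rows=[{"delta_pos":[0,0,0.002],"twist":[0,0,0],"claw":-1},{"delta_pos":[0,0,0],"twist":[0,0,0],"claw":-1}])

```text
t: 41.4
eef_pos: [0.5168, 0.4432, 0.0787]
eef_rot: [0.877, 0.48, -0.0, 0.0]
contact_force: [-0.3, -2.2, 5.1]
opening: 0.0005
```

carry_out(rows=[{"delta_pos":[0,0,0.002],"twist":[0,0,0],"claw":-1},{"delta_pos":[0,0,0],"twist":[0,0,0],"claw":-1}])

```text
t: 41.65
eef_pos: [0.5168, 0.4432, 0.0784]
eef_rot: [0.878, 0.48, 0.0, 0.0]
contact_force: [-4.1, -4.4, 13.1]
opening: 0.0005
```

carry_out(rows=[{"delta_pos":[0,0,-0.01],"twist":[0,0,0],"claw":-1},{"delta_pos":[0,0,-0.04],"twist":[0,0,0],"claw":-1},{"delta_pos":[0,0,-0.05],"twist":[0,0,0],"claw":-1},{"delta_pos":[0,0,-0.05],"twist":[0,0,0],"claw":-1},{"delta_pos":[0,0,-0.05],"twist":[0,0,0],"claw":-1},{"delta_pos":[0,0,0],"twist":[0,0,0],"claw":-1},{"delta_pos":[0,0,0],"twist":[0,0,0],"claw":-1}])

```text
t: 42.52
eef_pos: [0.5165, 0.443, 0.2756]
eef_rot: [0.877, 0.48, -0.0, 0.0]
contact_force: [-0.4, -0.4, 0.1]
opening: 0.0002
```

Run:
```python
from h import *
s=st(); grab('top','t40',(85,100,410,280),2.46); grab('side','s40',(100,90,340,290),3.2)
s,im=grab('wrist','w40'); c=cam('wrist',s)
```

```text
t 42.52 pos [0.5165 0.443  0.2756] yaw 1.0006 F [-0.4 -0.4  0.1] op 0.0002
```

View pics/t40.png

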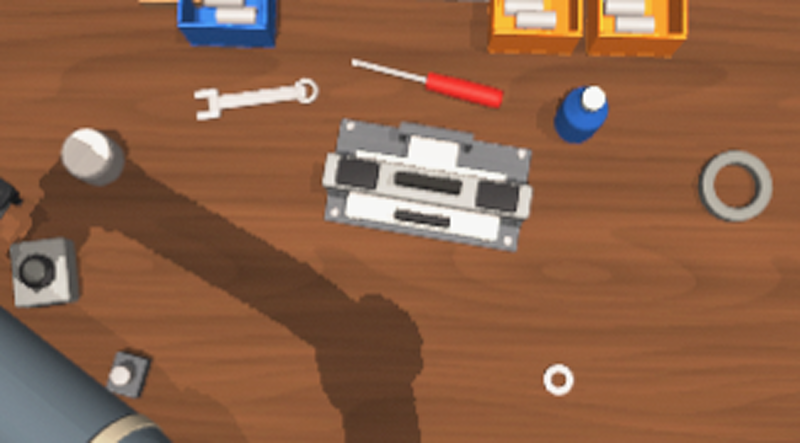

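View pics/s40.png

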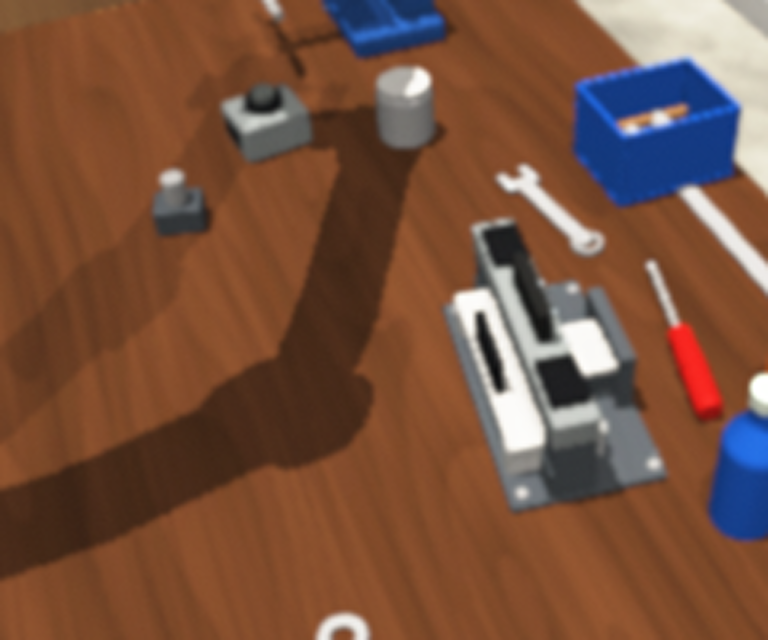

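View pics/w40.png

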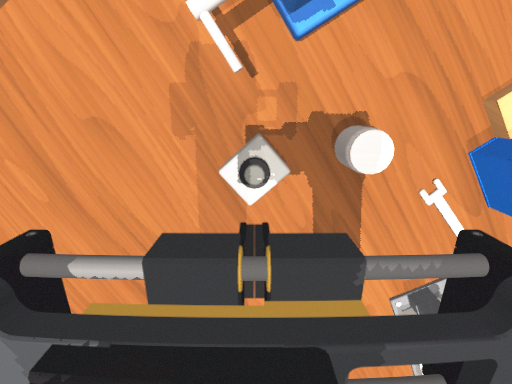

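```bash
python3 -c "
from workcell import env
print(env.hand_in())"
```

```text
the job is handed in; nothing more can be done
None
```

The fixture is loaded, the mask and marking head are seated, and the start button was pressed fully and released. I handed the job in at about 43 s.

- **Bushings:** All four stand flange-down, one in each nest. Before I covered them, the wrist camera showed all four bosses in the row. For the last three I felt the nest floor at the expected height; the first showed no contact force, so I judged it by height and the picture.
- **Mask plate:** It was slid in with the tongue under the hold-down bar and lowered onto the pins. I saw one pin centred in its hole, and the plate's underside was at 38 mm on release. I did not get a clear view of the other pin, but the plate looks flat in both outside views.
- **Marking head:** It came to rest at 37.9 mm against the expected 38 mm, with contact force only at the end. It stood level on both shoulders in the side view.
- **Start button:** It went down about 6 mm to a hard stop at 13 N, then I lifted straight off.
- **Bystanders and arm:** The other items on the bench had not visibly moved, and the arm is clear of everything.

The wrist camera disagreed with the measured positions by about 1–2 mm along the tool's x-axis and by 1–3 % in scale. I corrected for both, and every fit stayed within its clearance.

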